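# Hang the filled stock bins, lock the rack and clear the empties

### The arm

A 7-joint arm with a two-finger parallel gripper is mounted at the origin on the work surface. World frame = base frame: x ahead of the robot, y to its left, z up, the work surface at z = 0. Lengths are in mm, angles in degrees, forces in N, time in s.
With the tool pointing down it reaches from about 400 to 850 mm from the base axis. Payload 4.5 kg.
Tool frame: the origin (TCP) lies on the front face of the gripper's body, between the roots of the fingers; the fingertips stand manip.tips_ahead ahead of it and the grasp point (between the pads) lies 45 mm ahead of it (manip.tips_ahead is the distance from the TCP to the fingertips, in mm); z points along the fingers, y is the line along which they close (so a half turn about z gives the same grasp; the last joint's range is limited). The gripper opens to 88 mm and grips with 3 to 60 N. Pads are 18 mm wide; open, the fingers measure 123 mm over their backs; the gripper's body (75 mm by 187 mm) begins 45 mm behind the grasp point.
Start: joints at [69.832, 39.483, -11.15, 89.685, 9.013, 51.709, -12.324], TCP at [235.215, -579.069, 302.743] pointing down, gripper open.
Joint ranges: [-172.22, 172.22], [-26.19, 119.32], [-84.43, 86.54], [7.71, 146.69], [-57.33, 237.33], [2.42, 119.75], [-152.13, 152.13]. Speed limits (degrees/s): [147.25, 147.25, 180, 180, 180, 180, 180].

### API

Orientations are given as [roll, pitch, yaw] about the fixed x, y, z axes, in that order (R = Rz(yaw) Ry(pitch) Rx(roll)).
In Python, from workcell import manip gives the robot as it stands.
- The arm moves only by the tool arm_command, never from a script. Its argument "plan" is a list of rows, each an object of numbers: "dx", "dy", "dz": the shift along the tool's x, y, z normalised to -1 to 1, where 1 is 60 cm; "wx", "wy", "wz": the turn, a rotation vector about the tool's x, y, z normalised to -1 to 1, where 1 is 90 degrees; "gripper": the opening, from 0 (shut) to 1 (fully open). A call has 1 to 5 rows; each row is the pose to reach, as a shift and turn from the pose commanded when the call began, along the tool's axes at that moment; what a row does not reach only later rows make up. A row lasts 1/12 s, in which the tool goes at most 41.7 mm and 7.16 degrees, less where a joint would pass 70% of its speed; a pose out of reach is approached as far as the arm can. A call with a number of a shift or a turn outside -1 to 1 is refused whole. A call with a gripper value outside its range is refused whole. The fingers move at their own pace and stop on an object; the grip force is fixed at half the most. Time passes only in rows, so rows that repeat a pose let the fingers close. It gives the time, the measured TCP pose, the force, the opening and the grip force at its end, in the units of the state.
- manip.observe(): the state, without advancing time (a new reading comes with each control period).
- manip.camera(name): name is "side" or "top"; returns a dict with "image" (480x640x3 uint8, red, green, blue), "depth" (480x640 float32, mm along the optical axis (not along the pixel's ray), 0 where there is no reading), "fx", "fy", "cx", "cy" (pixels), "R" (3x3) and "t" (3): a world point X has camera coordinates R X + t. Camera axes: x right, y down, z forward; pixel columns grow to the right and rows downward; lengths in mm; the calibration is good to about 2 mm. A picture is of the moment at which its call begins.
- manip.finish_job(): hands the job in; it is judged then, once.
Trained networks look in a picture, given as the dict that the camera call returned (one of the last four; its "shot" number tells which), for a name from the list of things; names that differ only in an ending like _2 or _b are one class to them, and where a whole thing is asked for, a point or a joint stands for the part that bears it (a point fixed in the world has none). Each returns a list of dicts, best first, with "confidence" (0 to 1); they miss things now and then, are a little off and sometimes report something else, mostly with a low value. They report only what shows in the picture. A call takes as long as a camera call. They do not tell look-alikes from the thing itself.
- manip.masks_of(picture, thing): "mask" (480x640 bool, what is visible of it) and "rect" ([centre column, centre row, width, height] in pixels, round what is visible of it).
- manip.mark_of(picture, thing): "xy" ([column, row] in pixels: a listed point, or the origin of a listed thing).
The state is a dict: "clock": time; "joints": joint angles; "qvel": joint speeds; "tau": joint torques, N m; "position": TCP position; "ee_rot": TCP orientation; "contact_force": force on the tool from outside, world axes, zero at the start; "ft_torque": the same for the moment, N m; "opening": opening from 0.0 (shut) to 1.0 (fully open); "grip_force": force on a finger pad.
Only numpy, scipy, OpenCV 4.12 (cv2) and the standard library are available. Lean on these libraries where they do the work, as an engineer would, in place of code of your own. Each camera call takes 0.05 s, during which the arm holds its last target. There are 200 camera calls.

### The job

Turn the collar on the hook rack fully open, then hang every small blue bin that has stock in it on the rack by its wire bail, stock still inside, and when all of them hang turn the collar to its locked mark, with each keeper arm straight above its hook. Stand the empty bins upright in the low grey returns tray, before or after, and leave the other things on the bench undisturbed.

Things in the scene. Friction and masses are not known exactly. Their poses are not given: they have to be found in the camera images.
- rack: Fixed steel hook rack: round foot (140 mm across, 16 mm high), upright mast (22 mm) and three level hook rods (7 mm thick, axis 180 mm above the bench) 90 degrees apart, along the rack's own -x (near), +y (left), -y (right). Each rod's end turns up 112 mm from the mast axis, to 200 mm above the bench. Origin on the mast axis at bench level; z up.
- collar (a joint): Lock collar captive on the mast top: black disc (48 mm) with wing grip and 3 flat keeper arms (10 mm wide, reaching 100 mm, undersides 197 mm above the bench). 0 rad = fully open, at its stop, arms midway between hooks; grows anticlockwise from above; locked mark 0.785: each arm straight above its hook, so bails cannot lift off; far stop 1.0. Friction 0.06 N m; stays where left.
- collar_grip (a point): Middle of the collar's wing grip, on the mast axis, 225 mm above the bench. The wing is an upright bar 44 mm long (this frame's x), 14 mm thick (y), its top at 232 mm and its foot, on the disc, at 202 mm. The frame turns with the collar.
- tray: Low open grey returns tray, fixed to the bench, 112 mm (own x) by 200 mm (own y), 20 mm tall, walls and floor 4 mm: room for two bins side by side along own y, e.g. 50 mm either side of the middle, with their short sides along own y. Origin: centre of its underside.
- hook_left (a point): Point on the axis of the left hook rod, 90 mm out from the mast axis along the rack's +y, 180 mm above the bench, 22 mm short of the upturned end: where a bail should rest. Axes as the rack's.
- hook_near (a point): Point on the axis of the near hook rod, 90 mm out from the mast axis along the rack's -x, 180 mm above the bench, 22 mm short of the upturned end: where a bail should rest. Axes as the rack's.
- hook_right (a point): Point on the axis of the right hook rod, 90 mm out from the mast axis along the rack's -y, 180 mm above the bench, 22 mm short of the upturned end: where a bail should rest. Axes as the rack's.
- bin_a: Small open blue picking bin, 52 mm (own x) by 72 mm (own y), walls and floor 3 mm, 55 mm tall, 0.14 kg, with a stiff steel wire bail (6 mm thick) standing upright over its middle: two uprights at the short ends and a straight level top bar along own y, 69 mm long, its axis 115 mm above the bin's underside. Origin: centre of its underside.
- bail_a (a point): Middle of the bail's top bar of bin_a, on the bar's axis; axes as the bin's.
- part_a: Round steel slug, 26 mm diameter, 28 mm tall, about 0.12 kg, lying loose inside bin_a at the start, or absent (None), in which case that bin is empty. Origin: centre of its underside.
- bin_b: Small open blue picking bin, 52 mm (own x) by 72 mm (own y), walls and floor 3 mm, 55 mm tall, 0.14 kg, with a stiff steel wire bail (6 mm thick) standing upright over its middle: two uprights at the short ends and a straight level top bar along own y, 69 mm long, its axis 115 mm above the bin's underside. Origin: centre of its underside.
- bail_b (a point): Middle of the bail's top bar of bin_b, on the bar's axis; axes as the bin's.
- part_b: Square aluminium block, 24 x 24 x 30 mm tall, about 0.12 kg, lying loose inside bin_b at the start, or absent (None), in which case that bin is empty. Origin: centre of its underside.
- bin_c: Small open blue picking bin, 52 mm (own x) by 72 mm (own y), walls and floor 3 mm, 55 mm tall, 0.14 kg, with a stiff steel wire bail (6 mm thick) standing upright over its middle: two uprights at the short ends and a straight level top bar along own y, 69 mm long, its axis 115 mm above the bin's underside. Origin: centre of its underside.
- bail_c (a point): Middle of the bail's top bar of bin_c, on the bar's axis; axes as the bin's.
- part_c: Short steel disc, 32 mm diameter, 20 mm tall, about 0.12 kg, lying loose inside bin_c at the start, or absent (None), in which case that bin is empty. Origin: centre of its underside.
- bin_d: Small open blue picking bin, 52 mm (own x) by 72 mm (own y), walls and floor 3 mm, 55 mm tall, 0.14 kg, with a stiff steel wire bail (6 mm thick) standing upright over its middle: two uprights at the short ends and a straight level top bar along own y, 69 mm long, its axis 115 mm above the bin's underside. Origin: centre of its underside.
- bail_d (a point): Middle of the bail's top bar of bin_d, on the bar's axis; axes as the bin's.
- part_d: Aluminium stepped mount, 32 mm foot, 32 mm tall, about 0.12 kg, lying loose inside bin_d at the start, or absent (None), in which case that bin is empty. Origin: centre of its underside.
- offcut1: Bystander, not part of the job: steel bar offcut, 38 mm diameter, 35 mm tall. Origin: centre of its underside.
- carton1: Bystander, not part of the job: small carton 50 x 70 x 35 mm tall. Origin: centre of its underside.
- mount1: Bystander, not part of the job: black stepped mount, 40 mm foot, 35 mm tall. Origin: centre of its underside.
- block1: Bystander, not part of the job: aluminium block 40 x 30 x 20 mm tall. Origin: centre of its underside.
- offcut2: Bystander, not part of the job: dark steel offcut, 44 mm diameter, 30 mm tall. Origin: centre of its underside.
Mind the look-alikes: they are no part of the job. Of the things shaped like the tray, the grey one is meant.

How it is judged (in metres and radians):
On the way, in this order (a step that is already met when the one before it is completed fails the run):
1. the collar is turned fully open (below 0.1 rad) (value of joint collar below 0.1 rad), for 0.2 s.
2. every bin with stock hangs on the rack with its stock inside, the collar still open ((horizontal distance between part_a and hook_left below 0.05 m or horizontal distance between part_a and hook_near below 0.05 m or horizontal distance between part_a and hook_right below 0.05 m) and height (world z) of each of part_a, part_b, part_c, part_d above 0.05 m and distance between part_a and bin_a below 0.05 m and (horizontal distance between part_b and hook_left below 0.05 m or horizontal distance between part_b and hook_near below 0.05 m or horizontal distance between part_b and hook_right below 0.05 m) and distance between part_b and bin_b below 0.05 m and (horizontal distance between part_c and hook_left below 0.05 m or horizontal distance between part_c and hook_near below 0.05 m or horizontal distance between part_c and hook_right below 0.05 m) and distance between part_c and bin_c below 0.05 m and (horizontal distance between part_d and hook_left below 0.05 m or horizontal distance between part_d and hook_near below 0.05 m or horizontal distance between part_d and hook_right below 0.05 m) and distance between part_d and bin_d below 0.05 m and value of joint collar below 0.3 rad), for 0.3 s.
3. the collar is turned to its locked mark (value of joint collar between 0.665 and 0.905 rad), for 0.2 s.
At the end, for the whole second after the job is handed in: Each bin with stock hangs at rest, its part inside it (origins within 50 mm), over 50 mm above the bench and within 50 mm of a hook point seen from above; empty bins stand upright (0.2 rad) on the tray floor, origins between its walls; collar within 0.12 rad of the locked mark (all of step 3 and (horizontal distance between part_a and hook_left below 0.05 m or horizontal distance between part_a and hook_near below 0.05 m or horizontal distance between part_a and hook_right below 0.05 m) and height (world z) of each of part_a, part_b, part_c, part_d above 0.05 m and distance between part_a and bin_a below 0.05 m and (horizontal distance between part_b and hook_left below 0.05 m or horizontal distance between part_b and hook_near below 0.05 m or horizontal distance between part_b and hook_right below 0.05 m) and distance between part_b and bin_b below 0.05 m and (horizontal distance between part_c and hook_left below 0.05 m or horizontal distance between part_c and hook_near below 0.05 m or horizontal distance between part_c and hook_right below 0.05 m) and distance between part_c and bin_c below 0.05 m and (horizontal distance between part_d and hook_left below 0.05 m or horizontal distance between part_d and hook_near below 0.05 m or horizontal distance between part_d and hook_right below 0.05 m) and distance between part_d and bin_d below 0.05 m and (distance between part_a and bin_a below 0.05 m or (x of bin_a in the frame of tray between -0.05 and 0.05 m and y of bin_a in the frame of tray between -0.095 and 0.095 m and height (world z) of bin_a below 0.015 m and angle between bin_a's own z axis and vertical below 0.2 rad)) and (distance between part_b and bin_b below 0.05 m or (x of bin_b in the frame of tray between -0.05 and 0.05 m and y of bin_b in the frame of tray between -0.095 and 0.095 m and height (world z) of bin_b below 0.015 m and angle between bin_b's own z axis and vertical below 0.2 rad)) and (distance between part_c and bin_c below 0.05 m or (x of bin_c in the frame of tray between -0.05 and 0.05 m and y of bin_c in the frame of tray between -0.095 and 0.095 m and height (world z) of bin_c below 0.015 m and angle between bin_c's own z axis and vertical below 0.2 rad)) and (distance between part_d and bin_d below 0.05 m or (x of bin_d in the frame of tray between -0.05 and 0.05 m and y of bin_d in the frame of tray between -0.095 and 0.095 m and height (world z) of bin_d below 0.015 m and angle between bin_d's own z axis and vertical below 0.2 rad)) and linear speed of each of bin_a, bin_b, bin_c, bin_d below 0.05 m/s); the robot touches nothing.
It fails at once if another thing on the bench is pushed more than 40 mm or knocked over (distance of any of offcut1, carton1, mount1, block1, offcut2 from where it was at the start of the episode above 0.04 m or angle between any of offcut1, carton1, mount1, block1, offcut2's own z axis and vertical above 0.6 rad).
Of part_a, part_b, part_c, part_d only 2 to 3 are there at a start; the rules pass over those that are not, and their reading is None.
At some moment in a run one of bin_a, bin_b, bin_c, bin_d may be knocked a few centimetres aside while the robot is not near it.
It also fails if it takes over 208 s, if anything falls off the work surface, if the arm or the gripper's body presses on something with over 40 N, if the wrist force passes 120 N, or if a joint passes its speed limit or range.

## Working session

There is one attempt and no reset: what is moved stays moved. The work goes in short steps, Python scripts to look and compute and a tool call to move; the robot and the scene stay as the last step left them, time stands still between calls to the robot, and variables do not carry over. Pictures are saved under pics/ and viewed, at most 14 in all, crops included, and the job is handed in when it is done.

Besides the shell and the picture viewer there is one more tool, called after "Request:" by a JSON object that holds its "fn" and its "kwargs", one argument or row to a line. arm_command: Moves the arm, as the interface text tells. Its arguments: {"type":"object","properties":{"plan":{"type":"array","items":{"type":"object","properties":{"dx":{"type":"number","minimum":-1,"maximum":1},"dy":{"type":"number","minimum":-1,"maximum":1},"dz":{"type":"number","minimum":-1,"maximum":1},"wx":{"type":"number","minimum":-1,"maximum":1},"wy":{"type":"number","minimum":-1,"maximum":1},"wz":{"type":"number","minimum":-1,"maximum":1},"gripper":{"type":"number"}}}}},"required":["plan"]}

```bash
ls; mkdir -p pics; python3 - <<'E'
from workcell import manip
import cv2,numpy as np
print(manip.observe(), manip.tips_ahead)
for n in("side","top"):
    p=manip.camera(n); cv2.imwrite(f"pics/{n}0.png",p["image"][:,:,::-1]); print(n,p["R"],p["t"],p["fx"],p["cx"],p["cy"])
    np.savez(f"{n}0.npz",**{k:p[k] for k in("image","depth","fx","fy","cx","cy","R","t")})
    for th in("rack","collar","collar_grip","tray","hook_left","hook_near","hook_right","bin_a","bail_a","part_a","part_b","part_c","part_d"):
        print(th,[(np.round(m["xy"]).tolist(),round(m["confidence"],2)) for m in manip.mark_of(p,th)])
E
```

```text
pics
{'clock': 0.0, 'joints': array([ 69.83103584,  39.53172251, -11.14525818,  89.74719265,
         9.01394753,  51.71139561, -12.32379042]), 'qvel': array([-0.00290943,  0.02954584,  0.02810722,  0.09266922, -0.03739949,
       -0.04186779,  0.05236272]), 'tau': array([ 3.50198370e-04, -5.27548385e+01, -1.26662135e+00, -1.53427613e+01,
       -5.25691488e-02,  6.52770483e-03,  1.94376116e-04]), 'position': array([ 234.95012513, -578.571369  ,  301.91525754]), 'ee_rot': array([-1.79892160e+02,  9.15594064e-03,  2.21123697e+01]), 'contact_force': array([-0.12315232,  0.29086302, -0.0561306 ]), 'ft_torque': array([ 0.00982541, -0.01701209, -0.00954805]), 'grip_force': 0.0, 'opening': 0.9990929646965486} 64.0
side [[-0.99885708 -0.04577142 -0.01376646]
 [-0.01132596  0.50647686 -0.86217917]
 [ 0.04643556 -0.86103784 -0.5064164 ]] [ 442.23011843  138.80179873 1211.80854098] 558.8256762561189 320.81868728562984 240.9125105921183
rack [([236.0, 310.0], 0.65), ([214.0, 356.0], 0.61)]Traceback (most recent call last):
  File "<stdin>", line 8, in <module>
ValueError: it knows: bail, bin, block, carton, collar_grip, hook_left, hook_near, hook_right, mount, offcut, part, rack, tray
```

```bash
cat > h.py <<'E'
from workcell import manip
import cv2,numpy as np
def shot(n,tag=None):
    p=manip.camera(n)
    if tag: cv2.imwrite(f"pics/{tag}.png",p["image"][:,:,::-1])
    return p
def marks(p,th,mn=0.2): return [(m["xy"],m["confidence"]) for m in manip.mark_of(p,th) if m["confidence"]>=mn]
def at_z(p,uv,z):
    d=np.array([(uv[0]-p["cx"])/p["fx"],(uv[1]-p["cy"])/p["fy"],1]); R,t=np.array(p["R"]),np.array(p["t"])
    o=-R.T@t; v=R.T@d; return o+v*(z-o[2])/v[2]
def proj(p,X):
    c=np.array(p["R"])@np.array(X)+p["t"]; return np.array([c[0]/c[2]*p["fx"]+p["cx"],c[1]/c[2]*p["fy"]+p["cy"]])
def tri(ps,uvs):
    A=[];b=[]
    for p,uv in zip(ps,uvs):
        R,t=np.array(p["R"]),np.array(p["t"]); d=R.T@np.array([(uv[0]-p["cx"])/p["fx"],(uv[1]-p["cy"])/p["fy"],1]); d/=np.linalg.norm(d)
        P=np.eye(3)-np.outer(d,d); A.append(P); b.append(P@(-R.T@t))
    A_=np.vstack(A);b_=np.hstack(b); x=np.linalg.lstsq(A_,b_,rcond=None)[0]
    return x,np.linalg.norm(A_@x-b_)
def cloud(p):
    v,u=np.mgrid[:480,:640]; z=p["depth"].astype(float)
    c=np.stack([(u-p["cx"])/p["fx"]*z,(v-p["cy"])/p["fy"]*z,z],-1)
    W=(c-np.array(p["t"]))@np.array(p["R"]); W[z==0]=np.nan; return W
E
python3 - <<'E'
from h import *
np.set_printoptions(precision=1,suppress=True)
P={n:shot(n,n+"0") for n in("side","top")}
print(P["top"]["R"],P["top"]["t"],P["top"]["fx"])
H=dict(rack=0,collar_grip=225,tray=0,hook_left=180,hook_near=180,hook_right=180,bin=0,bail=115,part=3)
for th in H:
    nm=th+"_a" if th in("bin","bail","part") else th
    for n,p in P.items():
        print(th,n,[(np.round(u),round(c,2),at_z(p,u,H[th])[:2]) for u,c in marks(p,nm)])
for n,p in P.items(): np.savez(f"{n}0.npz",**{k:p[k] for k in("image","depth","fx","fy","cx","cy","R","t")})
print(manip.observe()["clock"])
E
```

```text
[[ 0.  -1.   0. ]
 [-1.  -0.  -0.2]
 [ 0.2 -0.  -1. ]] [ -11.5  453.7 1084.6] 437.8995305533472
rack side [(array([234., 308.]), 0.85, array([630.9,  27. ])), (array([332., 282.]), 0.61, array([420.4, -75.1])), (array([285., 405.]), 0.53, array([490.8, 302.9]))]
rack top [(array([312., 180.]), 0.94, array([624.6,  28.8])), (array([314., 153.]), 0.63, array([702.8,  26.1])), (array([206., 232.]), 0.33, array([475.4, 305.5]))]
collar_grip side [(array([228., 214.]), 0.62, array([624.4,  18.9]))]
collar_grip top [(array([314., 151.]), 0.84, array([621.8,  24.2])), (array([441., 204.]), 0.58, array([ 509.4, -254.3]))]
tray side [(array([423., 231.]), 0.98, array([ 184.2, -321.3])), (array([337., 241.]), 0.69, array([ 413.1, -263.9])), (array([286., 361.]), 0.29, array([500.1, 190.2]))]
tray top [(array([447., 353.]), 0.96, array([ 177.1, -328.1])), (array([416., 258.]), 0.86, array([ 418.1, -251.5]))]
hook_left side [(array([214., 264.]), 0.92, array([633.6, 129.4]))]
hook_left top [(array([275., 151.]), 0.75, array([636.4, 115.1])), (array([208., 184.]), 0.32, array([553.7, 262.3]))]
ho
[... 836 characters left out ...]
6, array([593.7, 309.3])), (array([460., 194.]), 0.53, array([ 598.2, -373.9]))]
bail side [(array([281., 363.]), 0.95, array([490.5, 321.1])), (array([213., 357.]), 0.89, array([604.1, 310.1])), (array([336., 313.]), 0.82, array([404.7, 189. ])), (array([280., 186.]), 0.7, array([ 566.3, -352.3]))]
bail top [(array([188., 217.]), 0.95, array([487.6, 320.7])), (array([240., 255.]), 0.89, array([401.1, 193.9])), (array([197., 169.]), 0.6, array([608.3, 309. ])), (array([458., 198.]), 0.58, array([ 554.9, -328.6]))]
part side [(array([287., 408.]), 0.6, array([486.4, 311.2]))]
part top [(array([440., 205.]), 0.6, array([ 564.5, -316.2])), (array([205., 231.]), 0.58, array([475.8, 309.1]))]
1.1
```

View pics/top0.png

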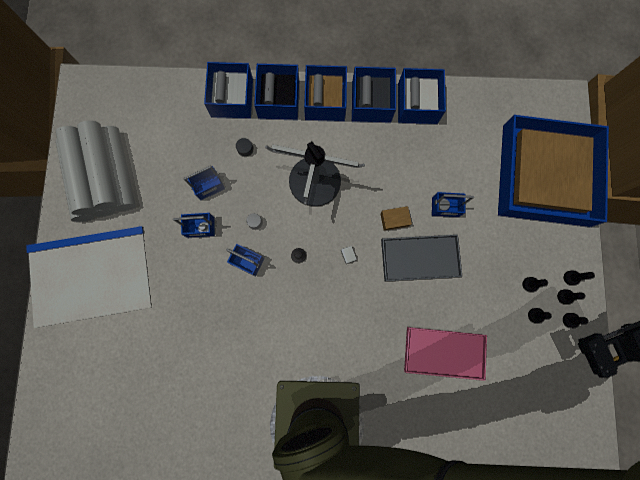

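View pics/side0.png

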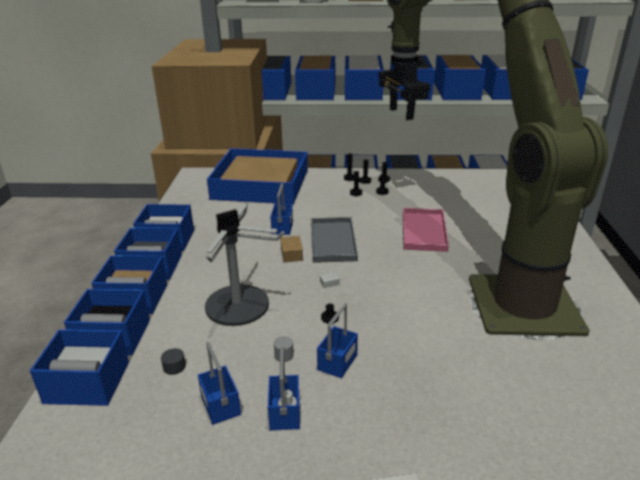

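The top view shows the rack at (313,180), the grey tray at (421,258), and four bins at (450,204), (197,225), (245,259) and (205,182). I'll zoom in on the bin contents and the collar.

```bash
python3 - <<'E'
import cv2,numpy as np
t=cv2.imread("pics/top0.png");s=cv2.imread("pics/side0.png")
def c(i,u,v,r=25,o=200): return cv2.resize(i[v-r:v+r,u-r:u+r],(o,o),interpolation=cv2.INTER_CUBIC)
a=np.hstack([c(t,450,204),c(t,197,224),c(t,245,259),c(t,205,184)])
b=np.hstack([cv2.resize(t[130:215,257:377],(400,283),interpolation=2),cv2.resize(s[180:280,190:300],(400,283),interpolation=2)])
cv2.imwrite("pics/c0.png",np.vstack([a,b]))
E
```

```text
(no output)
```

View pics/c0.png

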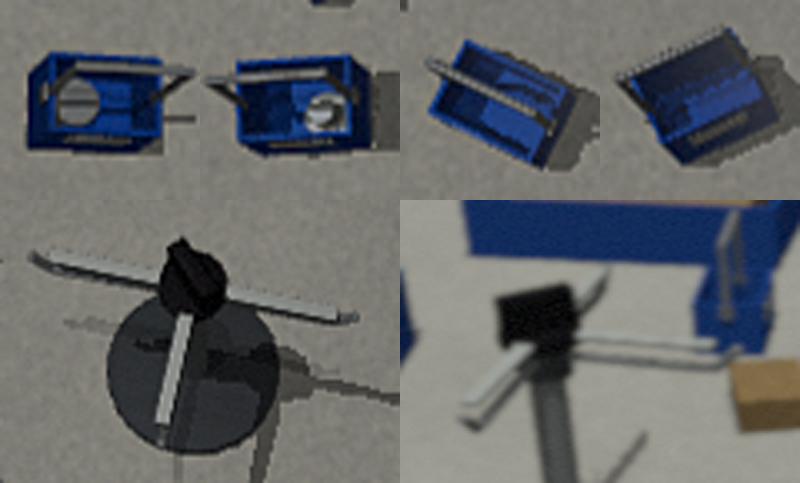

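The crops show stock in bins (450,204) and (197,224). The bins at (245,259) and (205,184) look empty. The keeper arms lie over the hooks, so the collar is near its locked mark. Next I'll measure geometry from the depth clouds.

```bash
cat >> h.py <<'E'
def line(pts):
    q=pts[:,:2]; c=np.median(q,0)
    for _ in range(3):
        _,_,V=np.linalg.svd(q-q.mean(0),full_matrices=False); r=(q-q.mean(0))@V[1]; k=abs(r)<max(3,1.5*r.std()); q=q[k]
    s=(q-q.mean(0))@V[0]; mid=q.mean(0)+V[0]*(s.max()+s.min())/2; return mid,np.degrees(np.arctan2(V[0][1],V[0][0]))%180,np.ptp(s),len(q)
def bails(P,cs,zlo=106,zhi=124,r=50):
    for c in cs:
        for n,p in P.items():
            W=cloud(p).reshape(-1,3); k=(np.hypot(*(W[:,:2]-c).T)<r)&(W[:,2]>zlo)&(W[:,2]<zhi)
            if k.sum()>5:
                m,a,L,N=line(W[k]); print(n,c,"mid",m.round(1),"ang",round(a,1),"len",round(L),N,"ztop",np.percentile(W[k][:,2],[50,90]).round(1))
            f=(np.hypot(*(W[:,:2]-c).T)<60)&(W[:,2]>1)&(W[:,2]<50); print("   inner z hist",np.histogram(W[f][:,2],[1,6,12,18,24,30,36,42,50])[0])
def zones(P,c):
    for n,p in P.items():
        W=cloud(p).reshape(-1,3); W=W[np.hypot(*(W[:,:2]-c).T)<135]
        print(n,"zhist",list(zip(range(150,245,5),np.histogram(W[:,2],range(150,250,5))[0])))
        w=W[(W[:,2]>222)&(W[:,2]<240)]; print("wing",line(w),w[:,2].max())
E
python3 - <<'E'
from h import *
np.set_printoptions(precision=1,suppress=True)
P={n:dict(np.load(n+"0.npz")) for n in("side","top")}
bails(P,[(402,192),(488,320),(606,309),(560,-328)])
c=np.array([622,26.]); zones(P,c)
for n,p in P.items():
    W=cloud(p).reshape(-1,3)
    for nm,d in (("left",(628,115)),("right",(612,-65)),("near",(533,38))):
        for lo,hi in((168,192),(193,208)):
            k=(np.hypot(*(W[:,:2]-d).T)<60)&(W[:,2]>lo)&(W[:,2]<hi)&(np.hypot(*(W[:,:2]-c).T)>30)
            if k.sum()>8: print(n,nm,lo,line(W[k]))
    k=(abs(W[:,0]-418)<80)&(abs(W[:,1]+252)<130)&(W[:,2]>14)&(W[:,2]<25)
    print(n,"tray",cv2.minAreaRect(W[k][:,:2].astype(np.float32)))
p=P["top"]
print(tri([P["top"],P["side"]],[(314,151),(228,214)]))
E
```

```text
side (402, 192) mid [403.  194.8] ang 65.1 len 75 112 ztop [117.8 119.7]
   inner z hist [625 134 139 141 145 151 155 236]
top (402, 192) mid [398.2 192.3] ang 65.4 len 74 80 ztop [116.3 118.8]
   inner z hist [479  36  10  26  20  14  29  28]
side (488, 320) mid [490.4 323.2] ang 95.0 len 76 131 ztop [118.4 119.7]
   inner z hist [966 131 159 145 168 203 168 210]
top (488, 320) mid [485.5 320. ] ang 95.3 len 74 72 ztop [116.7 119.6]
   inner z hist [347  52  56  41  40  69  46  72]
side (606, 309) mid [604.7 308. ] ang 118.8 len 76 135 ztop [118.  119.8]
   inner z hist [988 150 151 151 149 167 160 229]
top (606, 309) mid [598.8 307.4] ang 118.3 len 74 74 ztop [116.6 119.5]
   inner z hist [359  57  40  55  44  55  49  77]
side (560, -328) mid [ 563.7 -331.4] ang 88.3 len 84 39 ztop [117.2 119.6]
   inner z hist [189  30  41  47  74  71  73 119]
top (560, -328) mid [ 558.6 -328.8] ang 88.6 len 73 69 ztop [116.4 118.7]
   inner z hist [258  49  61 121  65  38  38  67]
side zhist [(150, np.int64(24)), (155, np.int64(24)), (160, np.int64(14)), (165, np.int64(22)), (170, np.int64(24)), 
[... 1770 characters left out ...]
, 83)
top left 193 (array([633. ,  95.7]), np.float64(81.35768147525306), np.float64(80.63192488687555), 105)
top right 168 (array([607.8, -44.4]), np.float64(80.41699075245836), np.float64(76.89918328212815), 54)
top right 193 (array([607.5, -47.8]), np.float64(79.86603633806638), np.float64(86.02064148648509), 104)
top near 168 (array([551.3,  31.1]), np.float64(168.65733690294485), np.float64(66.90932035860146), 21)
top near 193 (array([549.8,  34.9]), np.float64(171.4449113112239), np.float64(84.97042888397175), 99)
top tray ((433.5765380859375, -260.96075439453125), (141.05931091308594, 201.5259246826172), 4.566188335418701)
(array([621.2,  23.6, 228. ]), np.float64(1.4456926427700003))
```

```bash
cat >> h.py <<'E'
from scipy.spatial.transform import Rotation as Ro
def rot(yaw,tilt=0): # tool down, x axis at yaw; tilt: lean about tool x
    return Ro.from_euler('z',yaw,degrees=True)*Ro.from_euler('x',180,degrees=True)*Ro.from_euler('x',tilt,degrees=True)
def moves(wps,speed=40.,turn=7.,g=None,start=None):
    """wps: list of (pos,Rotation[,speed]); prints calls: final row values per 5-row call, or fractions"""
    o=manip.observe(); p=np.array(o["position"]); R=Ro.from_euler('xyz',o["ee_rot"],degrees=True)
    if start: p,R=np.array(start[0],float),start[1]
    for w in wps:
        tp,tR=np.array(w[0],float),w[1]; sp=w[2] if len(w)>2 else speed
        n=max(np.linalg.norm(tp-p)/(sp*5),np.degrees((R.inv()*tR).magnitude())/(turn*5)); n=int(np.ceil(n-1e-6)); p0,R0=p,R; rv=(R0.inv()*tR).as_rotvec()
        for i in range(1,n+1):
            q=p0+(tp-p0)*i/n; Q=R0*Ro.from_rotvec(rv*i/n)
            d=np.round(R.inv().apply(q-p)/600,3); a=np.round(np.degrees((R.inv()*Q).as_rotvec())/90,3)
            print("-> ",np.round(q),"d",d,"w",a)
            p=p+R.apply(d*600); R=R*Ro.from_rotvec(np.radians(a*90))
E
python3 - <<'E'
from h import *
r=rot(35.5); moves([((621.5,25,330),r),((621.5,25,273),r)])
E
```

```text
->  [ 332. -428.  310.] d [ 0.244 -0.173 -0.011] w [ 0.    -0.    -0.037]
->  [ 428. -277.  316.] d [ 0.253 -0.158 -0.012] w [ 0.    -0.    -0.037]
->  [ 525. -126.  323.] d [ 0.262 -0.143 -0.011] w [ 0.    -0.    -0.038]
->  [622.  25. 330.] d [ 0.271 -0.127 -0.011] w [ 0.    -0.    -0.037]
->  [622.  25. 273.] d [-0.    -0.     0.095] w [ 0. -0.  0.]
```

Request:
{"fn": "arm_command", "kwargs": {
  "plan": [
    {"dx": 0.049,"dy": -0.035,"dz": -0.002,"wz": -0.037,"gripper": 1},
    {"dx": 0.098,"dy": -0.069,"dz": -0.004,"wz": -0.037,"gripper": 1},
    {"dx": 0.146,"dy": -0.104,"dz": -0.007,"wz": -0.037,"gripper": 1},
    {"dx": 0.195,"dy": -0.138,"dz": -0.009,"wz": -0.037,"gripper": 1},
    {"dx": 0.244,"dy": -0.173,"dz": -0.011,"wz": -0.037,"gripper": 1}
  ]
}}

```text
invalid input at $.plan[0]: expected keys dx, dy, dz, wx, wy, wz, gripper
```

Request:
{"fn": "arm_command", "kwargs": {
  "plan": [
    {"dx": 0.253,"dy": -0.158,"dz": -0.012,"wz": -0.037,"gripper": 1},
    {"dx": 0.253,"dy": -0.158,"dz": -0.012,"wz": -0.037,"gripper": 1},
    {"dx": 0.253,"dy": -0.158,"dz": -0.012,"wz": -0.037,"gripper": 1},
    {"dx": 0.253,"dy": -0.158,"dz": -0.012,"wz": -0.037,"gripper": 1},
    {"dx": 0.253,"dy": -0.158,"dz": -0.012,"wz": -0.037,"gripper": 1}
  ]
}}

```text
invalid input at $.plan[0]: expected keys dx, dy, dz, wx, wy, wz, gripper
```

Request:
{"fn": "arm_command", "kwargs": {
  "plan": [
    {"dx": 0.262,"dy": -0.143,"dz": -0.011,"wz": -0.038,"gripper": 1},
    {"dx": 0.262,"dy": -0.143,"dz": -0.011,"wz": -0.038,"gripper": 1},
    {"dx": 0.262,"dy": -0.143,"dz": -0.011,"wz": -0.038,"gripper": 1},
    {"dx": 0.262,"dy": -0.143,"dz": -0.011,"wz": -0.038,"gripper": 1},
    {"dx": 0.262,"dy": -0.143,"dz": -0.011,"wz": -0.038,"gripper": 1}
  ]
}}

```text
invalid input at $.plan[0]: expected keys dx, dy, dz, wx, wy, wz, gripper
```

Request:
{"fn": "arm_command", "kwargs": {
  "plan": [
    {"dx": 0.271,"dy": -0.127,"dz": -0.011,"wz": -0.037,"gripper": 1},
    {"dx": 0.271,"dy": -0.127,"dz": -0.011,"wz": -0.037,"gripper": 1},
    {"dx": 0.271,"dy": -0.127,"dz": -0.011,"wz": -0.037,"gripper": 1},
    {"dx": 0.271,"dy": -0.127,"dz": -0.011,"wz": -0.037,"gripper": 1},
    {"dx": 0.271,"dy": -0.127,"dz": -0.011,"wz": -0.037,"gripper": 1}
  ]
}}

```text
invalid input at $.plan[0]: expected keys dx, dy, dz, wx, wy, wz, gripper
```

```bash
python3 - <<'E'
from h import *
o=manip.observe();print(o["clock"],o["position"],o["ee_rot"])
r=rot(35.5); moves([((621.5,25,273),r)])
E
```

```text
1.1 [ 235.2135242  -579.06463922  302.72128184] [ 1.79997752e+02 -1.45146648e-03  2.21051060e+01]
->  [ 332. -428.  295.] d [ 0.244 -0.173  0.012] w [ 0.    -0.    -0.037]
->  [ 428. -277.  288.] d [ 0.253 -0.158  0.013] w [ 0.    -0.    -0.037]
->  [ 525. -126.  280.] d [ 0.262 -0.143  0.012] w [ 0.    -0.    -0.038]
->  [622.  25. 273.] d [ 0.271 -0.127  0.013] w [ 0.    -0.    -0.037]
```

Request:
{"fn": "arm_command", "kwargs": {
  "plan": [
    {"dx": 0.049,"dy": -0.035,"dz": -0.002,"wx": 0,"wy": 0,"wz": -0.037,"gripper": 1},
    {"dx": 0.098,"dy": -0.069,"dz": -0.004,"wx": 0,"wy": 0,"wz": -0.037,"gripper": 1},
    {"dx": 0.146,"dy": -0.104,"dz": -0.007,"wx": 0,"wy": 0,"wz": -0.037,"gripper": 1},
    {"dx": 0.195,"dy": -0.138,"dz": -0.009,"wx": 0,"wy": 0,"wz": -0.037,"gripper": 1},
    {"dx": 0.244,"dy": -0.173,"dz": -0.011,"wx": 0,"wy": 0,"wz": -0.037,"gripper": 1}
  ]
}}

```text
clock: 1.52
position: [332.5, -426.5, 309.6]
ee_rot: [180.0, -0.0, 25.4]
contact_force: [0.6, 0.6, 1.2]
opening: 1.002
grip_force: 0.0
```

Request:
{"fn": "arm_command", "kwargs": {
  "plan": [
    {"dx": 0.253,"dy": -0.158,"dz": -0.012,"wx": 0,"wy": 0,"wz": -0.037,"gripper": 1},
    {"dx": 0.253,"dy": -0.158,"dz": -0.012,"wx": 0,"wy": 0,"wz": -0.037,"gripper": 1},
    {"dx": 0.253,"dy": -0.158,"dz": -0.012,"wx": 0,"wy": 0,"wz": -0.037,"gripper": 1},
    {"dx": 0.253,"dy": -0.158,"dz": -0.012,"wx": 0,"wy": 0,"wz": -0.037,"gripper": 1},
    {"dx": 0.253,"dy": -0.158,"dz": -0.012,"wx": 0,"wy": 0,"wz": -0.037,"gripper": 1}
  ]
}}

```text
clock: 1.93
position: [432.4, -270.4, 317.2]
ee_rot: [-179.9, -0.3, 29.3]
contact_force: [0.3, 1.2, -0.2]
opening: 0.999
grip_force: 0.0
```

Request:
{"fn": "arm_command", "kwargs": {
  "plan": [
    {"dx": 0.262,"dy": -0.143,"dz": -0.011,"wx": 0,"wy": 0,"wz": -0.038,"gripper": 1},
    {"dx": 0.262,"dy": -0.143,"dz": -0.011,"wx": 0,"wy": 0,"wz": -0.038,"gripper": 1},
    {"dx": 0.262,"dy": -0.143,"dz": -0.011,"wx": 0,"wy": 0,"wz": -0.038,"gripper": 1},
    {"dx": 0.262,"dy": -0.143,"dz": -0.011,"wx": 0,"wy": 0,"wz": -0.038,"gripper": 1},
    {"dx": 0.262,"dy": -0.143,"dz": -0.011,"wx": 0,"wy": 0,"wz": -0.038,"gripper": 1}
  ]
}}

```text
clock: 2.35
position: [528.3, -119.0, 323.8]
ee_rot: [-179.9, -0.3, 32.7]
contact_force: [-0.3, 1.0, -0.6]
opening: 0.995
grip_force: 0.0
```

Request:
{"fn": "arm_command", "kwargs": {
  "plan": [
    {"dx": 0.271,"dy": -0.127,"dz": -0.011,"wx": 0,"wy": 0,"wz": -0.037,"gripper": 1},
    {"dx": 0.271,"dy": -0.127,"dz": -0.011,"wx": 0,"wy": 0,"wz": -0.037,"gripper": 1},
    {"dx": 0.271,"dy": -0.127,"dz": -0.011,"wx": 0,"wy": 0,"wz": -0.037,"gripper": 1},
    {"dx": 0.271,"dy": -0.127,"dz": -0.011,"wx": 0,"wy": 0,"wz": -0.037,"gripper": 1},
    {"dx": 0.271,"dy": -0.127,"dz": -0.011,"wx": 0,"wy": 0,"wz": -0.037,"gripper": 1}
  ]
}}

```text
clock: 2.77
position: [624.1, 32.4, 330.0]
ee_rot: [-179.8, -0.3, 36.0]
contact_force: [0.4, 0.4, -0.4]
opening: 0.997
grip_force: 0.0
```

```bash
python3 - <<'E'
from h import *
o=manip.observe();print(o["clock"],o["position"],o["ee_rot"])
r=rot(35.5); moves([((621.5,25,273),r)])
E
```

```text
2.7667 [624.12423574  32.41550237 329.99575582] [-179.8463569    -0.33479029   35.95300748]
->  [622.  25. 273.] d [-0.011  0.008  0.095] w [-0.002 -0.004  0.005]
```

Request:
{"fn": "arm_command", "kwargs": {
  "plan": [
    {"dx": 0,"dy": 0,"dz": 0,"wx": 0,"wy": 0,"wz": 0,"gripper": 1},
    {"dx": 0,"dy": 0,"dz": 0.03,"wx": 0,"wy": 0,"wz": 0,"gripper": 1},
    {"dx": 0,"dy": 0,"dz": 0.06,"wx": 0,"wy": 0,"wz": 0,"gripper": 1},
    {"dx": 0,"dy": 0,"dz": 0.095,"wx": 0,"wy": 0,"wz": 0,"gripper": 1},
    {"dx": 0,"dy": 0,"dz": 0.095,"wx": 0,"wy": 0,"wz": 0,"gripper": 1}
  ]
}}

```text
clock: 3.18
position: [618.7, 21.9, 268.9]
ee_rot: [-179.9, 0.5, 35.4]
contact_force: [-0.2, -0.2, -0.3]
opening: 1.001
grip_force: 0.0
```

Request:
{"fn": "arm_command", "kwargs": {
  "plan": [
    {"dx": 0,"dy": 0,"dz": 0,"wx": 0,"wy": 0,"wz": 0,"gripper": 0.5},
    {"dx": 0,"dy": 0,"dz": 0,"wx": 0,"wy": 0,"wz": 0,"gripper": 0.3},
    {"dx": 0,"dy": 0,"dz": 0,"wx": 0,"wy": 0,"wz": 0,"gripper": 0},
    {"dx": 0,"dy": 0,"dz": 0,"wx": 0,"wy": 0,"wz": 0,"gripper": 0},
    {"dx": 0,"dy": 0,"dz": 0,"wx": 0,"wy": 0,"wz": 0,"gripper": 0}
  ]
}}

```text
clock: 3.6
position: [622.1, 24.9, 273.8]
ee_rot: [179.9, -0.1, 35.5]
contact_force: [-0.2, 0.2, -0.3]
opening: 0.639
grip_force: 0.0
```

Request:
{"fn": "arm_command", "kwargs": {
  "plan": [
    {"dx": 0,"dy": 0,"dz": 0,"wx": 0,"wy": 0,"wz": 0,"gripper": 0},
    {"dx": 0,"dy": 0,"dz": 0,"wx": 0,"wy": 0,"wz": 0,"gripper": 0},
    {"dx": 0,"dy": 0,"dz": 0,"wx": 0,"wy": 0,"wz": 0,"gripper": 0},
    {"dx": 0,"dy": 0,"dz": 0,"wx": 0,"wy": 0,"wz": 0,"gripper": 0},
    {"dx": 0,"dy": 0,"dz": 0,"wx": 0,"wy": 0,"wz": 0,"gripper": 0}
  ]
}}

```text
clock: 4.02
position: [621.7, 25.0, 272.7]
ee_rot: [180.0, 0.0, 35.5]
contact_force: [-0.2, 0.3, 0.4]
opening: 0.265
grip_force: 0.0
```

Request:
{"fn": "arm_command", "kwargs": {
  "plan": [
    {"dx": 0,"dy": 0,"dz": 0,"wx": 0,"wy": 0,"wz": 0,"gripper": 0},
    {"dx": 0,"dy": 0,"dz": 0,"wx": 0,"wy": 0,"wz": 0,"gripper": 0},
    {"dx": 0,"dy": 0,"dz": 0,"wx": 0,"wy": 0,"wz": 0,"gripper": 0},
    {"dx": 0,"dy": 0,"dz": 0,"wx": 0,"wy": 0,"wz": 0,"gripper": 0},
    {"dx": 0,"dy": 0,"dz": 0,"wx": 0,"wy": 0,"wz": 0,"gripper": 0}
  ]
}}

```text
clock: 4.43
position: [623.5, 22.4, 272.7]
ee_rot: [179.7, -0.1, 35.4]
contact_force: [4.6, -5.1, -2.9]
opening: 0.157
grip_force: 30.0
```

Request:
{"fn": "arm_command", "kwargs": {
  "plan": [
    {"dx": 0,"dy": 0,"dz": 0,"wx": 0,"wy": 0,"wz": 0.05,"gripper": 0},
    {"dx": 0,"dy": 0,"dz": 0,"wx": 0,"wy": 0,"wz": 0.1,"gripper": 0},
    {"dx": 0,"dy": 0,"dz": 0,"wx": 0,"wy": 0,"wz": 0.15,"gripper": 0},
    {"dx": 0,"dy": 0,"dz": 0,"wx": 0,"wy": 0,"wz": 0.2,"gripper": 0},
    {"dx": 0,"dy": 0,"dz": 0,"wx": 0,"wy": 0,"wz": 0.25,"gripper": 0}
  ]
}}

```text
clock: 4.85
position: [623.4, 22.5, 272.7]
ee_rot: [179.8, -0.2, 12.7]
contact_force: [5.7, -4.2, -3.8]
opening: 0.153
grip_force: 30.0
```

Request:
{"fn": "arm_command", "kwargs": {
  "plan": [
    {"dx": 0,"dy": 0,"dz": 0,"wx": 0,"wy": 0,"wz": 0.05,"gripper": 0},
    {"dx": 0,"dy": 0,"dz": 0,"wx": 0,"wy": 0,"wz": 0.1,"gripper": 0},
    {"dx": 0,"dy": 0,"dz": 0,"wx": 0,"wy": 0,"wz": 0.15,"gripper": 0},
    {"dx": 0,"dy": 0,"dz": 0,"wx": 0,"wy": 0,"wz": 0.2,"gripper": 0},
    {"dx": 0,"dy": 0,"dz": 0,"wx": 0,"wy": 0,"wz": 0.25,"gripper": 0}
  ]
}}

```text
clock: 5.27
position: [623.4, 22.6, 272.7]
ee_rot: [179.9, -0.3, -9.8]
contact_force: [4.4, -5.0, -4.2]
opening: 0.155
grip_force: 30.1
```

Request:
{"fn": "arm_command", "kwargs": {
  "plan": [
    {"dx": 0,"dy": 0,"dz": 0,"wx": 0,"wy": 0,"wz": 0,"gripper": 0},
    {"dx": 0,"dy": 0,"dz": 0,"wx": 0,"wy": 0,"wz": 0,"gripper": 0},
    {"dx": 0,"dy": 0,"dz": 0,"wx": 0,"wy": 0,"wz": 0,"gripper": 0},
    {"dx": 0,"dy": 0,"dz": 0,"wx": 0,"wy": 0,"wz": 0,"gripper": 0},
    {"dx": 0,"dy": 0,"dz": 0,"wx": 0,"wy": 0,"wz": 0,"gripper": 0}
  ]
}}

```text
clock: 5.68
position: [623.4, 22.6, 272.7]
ee_rot: [179.9, -0.3, -9.5]
contact_force: [5.2, -4.7, -3.3]
opening: 0.158
grip_force: 30.0
```

```bash
python3 - <<'E'
from h import *
np.set_printoptions(precision=2,suppress=True)
o=manip.observe();print(o["clock"],o["position"],o["ee_rot"],o["contact_force"],o["ft_torque"],o["opening"],o["grip_force"])
E
```

```text
5.6833 [623.4   22.6  272.71] [179.85  -0.26  -9.54] [ 5.16 -4.7  -3.34] [-0.76 -0.92  0.25] 0.15762043499787826 30.03680837340653
```

Request:
{"fn": "arm_command", "kwargs": {
  "plan": [
    {"dx": 0,"dy": 0,"dz": 0,"wx": 0,"wy": 0,"wz": 0,"gripper": 0.7},
    {"dx": 0,"dy": 0,"dz": 0,"wx": 0,"wy": 0,"wz": 0,"gripper": 0.7},
    {"dx": 0,"dy": 0,"dz": 0,"wx": 0,"wy": 0,"wz": 0,"gripper": 0.7},
    {"dx": 0,"dy": 0,"dz": 0,"wx": 0,"wy": 0,"wz": 0,"gripper": 0.7},
    {"dx": 0,"dy": 0,"dz": 0,"wx": 0,"wy": 0,"wz": 0,"gripper": 0.7}
  ]
}}

```text
clock: 6.1
position: [621.5, 25.4, 272.7]
ee_rot: [-180.0, 0.0, -9.5]
contact_force: [-0.2, -0.2, -1.1]
opening: 0.514
grip_force: 0.0
```

Request:
{"fn": "arm_command", "kwargs": {
  "plan": [
    {"dx": 0,"dy": 0,"dz": -0.03,"wx": 0,"wy": 0,"wz": 0,"gripper": 0.7},
    {"dx": 0,"dy": 0,"dz": -0.08,"wx": 0,"wy": 0,"wz": 0,"gripper": 0.7},
    {"dx": 0,"dy": 0,"dz": -0.1,"wx": 0,"wy": 0,"wz": 0,"gripper": 0.7},
    {"dx": 0,"dy": 0,"dz": -0.1,"wx": 0,"wy": 0,"wz": 0,"gripper": 0.7},
    {"dx": 0,"dy": 0,"dz": -0.1,"wx": 0,"wy": 0,"wz": 0,"gripper": 0.7}
  ]
}}

```text
clock: 6.52
position: [621.7, 25.2, 333.0]
ee_rot: [-180.0, -0.1, -9.5]
contact_force: [-0.9, -0.5, -0.1]
opening: 0.7
grip_force: 0.0
```

Request:
{"fn": "arm_command", "kwargs": {
  "plan": [
    {"dx": 0,"dy": 0.05,"dz": 0,"wx": 0,"wy": 0,"wz": 0,"gripper": 0.7},
    {"dx": 0,"dy": 0.1,"dz": 0,"wx": 0,"wy": 0,"wz": 0,"gripper": 0.7},
    {"dx": 0,"dy": 0.16,"dz": 0,"wx": 0,"wy": 0,"wz": 0,"gripper": 0.7},
    {"dx": 0,"dy": 0.22,"dz": 0,"wx": 0,"wy": 0,"wz": 0,"gripper": 0.7},
    {"dx": 0,"dy": 0.25,"dz": 0,"wx": 0,"wy": 0,"wz": 0,"gripper": 0.7}
  ]
}}

```text
clock: 6.93
position: [594.7, -128.6, 330.9]
ee_rot: [179.8, 0.2, -9.8]
contact_force: [0.4, -0.0, -0.1]
opening: 0.698
grip_force: 0.0
```

```bash
cat >> h.py <<'E'
def trayfit(p):
    m=manip.masks_of(p,"tray"); W=cloud(p)
    for k in m:
        if k["confidence"]<.5: continue
        q=W[k["mask"]]; q=q[~np.isnan(q[:,0])]; q=q[(q[:,2]>-8)&(q[:,2]<30)]
        hi=q[q[:,2]>13]
        print("tray rect",k["confidence"],cv2.minAreaRect(q[:,:2].astype(np.float32)),"n",len(q),cv2.minAreaRect(hi[:,:2].astype(np.float32)) if len(hi)>20 else "", "z",np.percentile(q[:,2],[5,50,95]),p["image"][k["mask"]].mean(0).round())
E
python3 - <<'E'
from h import *
np.set_printoptions(precision=1,suppress=True)
o=manip.observe();print(o["clock"],o["position"],o["ee_rot"],o["joints"])
P={n:shot(n,n+"1") for n in("side","top")}
c=np.array([623.5,22.5])
for n,p in P.items():
    W=cloud(p).reshape(-1,3); W=W[np.hypot(*(W[:,:2]-c).T)<135]
    w=W[(W[:,2]>222)&(W[:,2]<240)]; print(n,"wing",line(w))
    trayfit(p)
bails(P,[(402,192),(488,320),(606,309),(560,-328)])
t=cv2.imread("pics/top1.png")
cv2.imwrite("pics/c1.png",cv2.resize(t[130:270,190:490],(800,373),interpolation=2))
E
```

```text
6.9333 [ 594.7 -128.6  330.9] [179.8   0.2  -9.8] [  6.8  36.2   1.6  91.   -0.9  53.  -91.1]
side wing (array([626.7,  27.6]), np.float64(171.59286917673217), np.float64(44.063291988988674), 119)
tray rect 0.8 ((179.62667846679688, -329.8563232421875), (231.2331085205078, 116.47757720947266), 85.97411346435547) n 1783 ((182.53810119628906, -321.38348388671875), (212.71925354003906, 112.14730072021484), 86.11216735839844) z [ 2.6  5.9 20.7] [133.  81.  96.]
tray rect 0.56 ((423.8017578125, -280.44635009765625), (115.88216400146484, 247.4936065673828), 4.4060750007629395) n 1974 ((424.2886962890625, -262.05108642578125), (112.17398071289062, 211.18511962890625), 4.698148250579834) z [ 2.7  5.9 20.9] [78. 82. 82.]
top wing (array([620.4,  22.2]), np.float64(171.63166399079202), np.float64(43.79724908436966), 87)
tray rect 0.82 ((176.57708740234375, -327.1894836425781), (188.136962890625, 114.5824966430664), 86.98565673828125) n 2968 ((176.6980438232422, -327.372802734375), (186.37767028808594, 111.80862426757812), 85.81838989257812) z [ 0.2  4.  18.9] [151.  82. 104.]
side (402, 192) m
[... 175 characters left out ...]
]
   inner z hist [470  30  19  23  16  18  18  34]
side (488, 320) mid [490.5 322.3] ang 94.8 len 75 133 ztop [118.3 120. ]
   inner z hist [982 123 169 148 167 187 183 197]
top (488, 320) mid [485.6 320.7] ang 95.4 len 74 76 ztop [117.2 119.8]
   inner z hist [340  46  66  43  38  59  56  67]
side (606, 309) mid [604.6 308. ] ang 118.3 len 78 133 ztop [118.  119.9]
   inner z hist [976 150 152 152 158 159 165 222]
top (606, 309) mid [598.7 307.6] ang 118.5 len 74 78 ztop [116.7 119.3]
   inner z hist [355  47  43  57  37  57  49  76]
side (560, -328) mid [ 563.7 -327.2] ang 87.5 len 77 39 ztop [117.9 120.5]
   inner z hist [178  39  44  60  73  63  85 106]
   inner z hist [0 0 0 0 0 0 0 0]
```

View pics/c1.png

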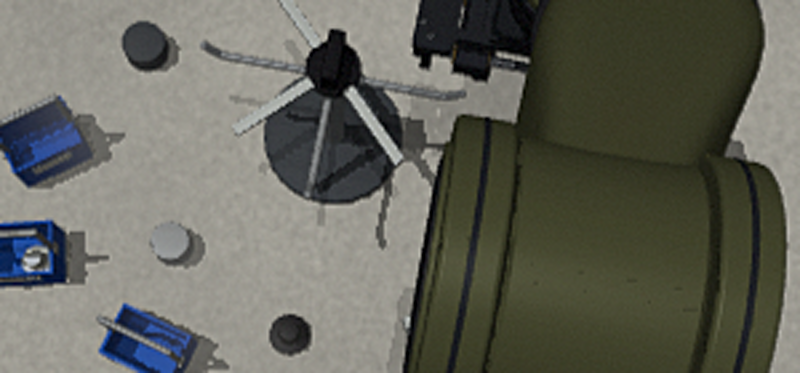

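The collar is open, with its arms midway between the hooks at (333,68) in the crop. Next is the stocked bin on the right.

```bash
cat >> h.py <<'E'
def tcp(bar,R,ahead=48): return np.array(bar,float)-ahead*R.apply([0,0,1])
E
python3 - <<'E'
from h import *
np.set_printoptions(suppress=True)
R=rot(88.5,-12); b=(561.4,-312,115)
moves([(tcp((561.4,-312,190),R),R),(tcp(b,R),R)],start=((596.7,-122.9,333),rot(-9.5)))
E
```

```text
->  [ 582. -186.  301.] d [-0.007  0.108  0.053] w [-0.033  0.038 -0.361]
->  [ 567. -249.  269.] d [-0.067  0.083  0.056] w [-0.033  0.038 -0.362]
->  [ 551. -312.  237.] d [-0.103  0.03   0.054] w [-0.033  0.038 -0.361]
->  [ 551. -312.  162.] d [ 0.    -0.026  0.123] w [-0. -0. -0.]
```

Request:
{"fn": "arm_command", "kwargs": {
  "plan": [
    {"dx": -0.007,"dy": 0.108,"dz": 0.053,"wx": -0.033,"wy": 0.038,"wz": -0.361,"gripper": 0.6},
    {"dx": -0.007,"dy": 0.108,"dz": 0.053,"wx": -0.033,"wy": 0.038,"wz": -0.361,"gripper": 0.6},
    {"dx": -0.007,"dy": 0.108,"dz": 0.053,"wx": -0.033,"wy": 0.038,"wz": -0.361,"gripper": 0.6},
    {"dx": -0.007,"dy": 0.108,"dz": 0.053,"wx": -0.033,"wy": 0.038,"wz": -0.361,"gripper": 0.6},
    {"dx": -0.007,"dy": 0.108,"dz": 0.053,"wx": -0.033,"wy": 0.038,"wz": -0.361,"gripper": 0.6}
  ]
}}

```text
clock: 7.55
position: [582.3, -183.7, 299.8]
ee_rot: [176.4, -2.4, 23.6]
contact_force: [0.2, -0.7, 0.3]
opening: 0.597
grip_force: 0.0
```

Request:
{"fn": "arm_command", "kwargs": {
  "plan": [
    {"dx": -0.067,"dy": 0.083,"dz": 0.056,"wx": -0.033,"wy": 0.038,"wz": -0.362,"gripper": 0.6},
    {"dx": -0.067,"dy": 0.083,"dz": 0.056,"wx": -0.033,"wy": 0.038,"wz": -0.362,"gripper": 0.6},
    {"dx": -0.067,"dy": 0.083,"dz": 0.056,"wx": -0.033,"wy": 0.038,"wz": -0.362,"gripper": 0.6},
    {"dx": -0.067,"dy": 0.083,"dz": 0.056,"wx": -0.033,"wy": 0.038,"wz": -0.362,"gripper": 0.6},
    {"dx": -0.067,"dy": 0.083,"dz": 0.056,"wx": -0.033,"wy": 0.038,"wz": -0.362,"gripper": 0.6}
  ]
}}

```text
clock: 7.97
position: [567.0, -247.0, 267.9]
ee_rot: [171.9, -2.5, 56.4]
contact_force: [0.5, -0.7, -0.5]
opening: 0.6
grip_force: 0.0
```

Request:
{"fn": "arm_command", "kwargs": {
  "plan": [
    {"dx": -0.103,"dy": 0.03,"dz": 0.054,"wx": -0.033,"wy": 0.038,"wz": -0.361,"gripper": 0.6},
    {"dx": -0.103,"dy": 0.03,"dz": 0.054,"wx": -0.033,"wy": 0.038,"wz": -0.361,"gripper": 0.6},
    {"dx": -0.103,"dy": 0.03,"dz": 0.054,"wx": -0.033,"wy": 0.038,"wz": -0.361,"gripper": 0.6},
    {"dx": -0.103,"dy": 0.03,"dz": 0.054,"wx": -0.033,"wy": 0.038,"wz": -0.361,"gripper": 0.6},
    {"dx": -0.103,"dy": 0.03,"dz": 0.054,"wx": -0.033,"wy": 0.038,"wz": -0.361,"gripper": 0.6}
  ]
}}

```text
clock: 8.38
position: [551.8, -310.1, 235.9]
ee_rot: [168.0, -0.1, 88.9]
contact_force: [0.2, 0.1, -0.1]
opening: 0.601
grip_force: 0.0
```

Request:
{"fn": "arm_command", "kwargs": {
  "plan": [
    {"dx": 0,"dy": 0,"dz": 0,"wx": 0,"wy": 0,"wz": 0,"gripper": 0.6},
    {"dx": 0,"dy": 0,"dz": 0,"wx": 0,"wy": 0,"wz": 0,"gripper": 0.6},
    {"dx": 0,"dy": 0,"dz": 0,"wx": 0,"wy": 0,"wz": 0,"gripper": 0.6},
    {"dx": 0,"dy": 0,"dz": 0,"wx": 0,"wy": 0,"wz": 0,"gripper": 0.6}
  ]
}}

```text
clock: 8.72
position: [552.1, -310.7, 237.0]
ee_rot: [168.0, -0.0, 88.5]
contact_force: [-0.1, 0.3, 0.8]
opening: 0.601
grip_force: 0.0
```

```bash
python3 - <<'E'
from h import *
np.set_printoptions(precision=3,suppress=True)
o=manip.observe();print(o["clock"],o["position"],o["ee_rot"],o["joints"])
P={n:shot(n,n+"2") for n in("side","top")}
bails(P,[(560,-328)])
R=rot(88.5,-12); moves([(tcp((561.4,-312,115),R),R)])
t=P["top"]["image"];s=P["side"]["image"]
f=lambda i,u,v:cv2.resize(i[v-40:v+40,u-50:u+50],(400,320),interpolation=2)
cv2.imwrite("pics/c2.png",np.hstack([f(t,447,200),f(s,283,205)])[:,:,::-1])
E
```

```text
8.7167 [ 552.076 -310.702  237.   ] [167.996  -0.031  88.507] [ 43.914  44.044 -29.033 100.008  29.755  31.653  -1.793]
side (560, -328) mid [ 563.7 -326.9] ang 87.7 len 74 40 ztop [117.4 120. ]
   inner z hist [216  37  43  59  71  76  66 120]
top (560, -328) mid [ 559.3 -314.7] ang 91.2 len 44 33 ztop [117.1 119.3]
   inner z hist [200  35  41 105  55  26  19  46]
->  [ 551. -312.  162.] d [-0.001 -0.027  0.122] w [ 0. -0. -0.]
```

View pics/c2.png

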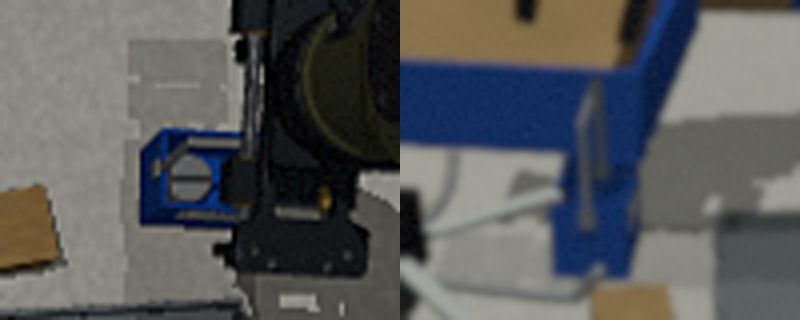

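Request:
{"fn": "arm_command", "kwargs": {
  "plan": [
    {"dx": -0.001,"dy": -0.008,"dz": 0.04,"wx": 0,"wy": 0,"wz": 0,"gripper": 0.6},
    {"dx": -0.001,"dy": -0.017,"dz": 0.08,"wx": 0,"wy": 0,"wz": 0,"gripper": 0.6},
    {"dx": -0.001,"dy": -0.026,"dz": 0.122,"wx": 0,"wy": 0,"wz": 0,"gripper": 0.6},
    {"dx": -0.001,"dy": -0.026,"dz": 0.122,"wx": 0,"wy": 0,"wz": 0,"gripper": 0.6},
    {"dx": -0.001,"dy": -0.026,"dz": 0.122,"wx": 0,"wy": 0,"wz": 0,"gripper": 0.4}
  ]
}}

```text
clock: 9.23
position: [551.0, -311.9, 161.4]
ee_rot: [168.1, -0.1, 88.5]
contact_force: [0.1, -1.1, 0.3]
opening: 0.548
grip_force: 0.0
```

Request:
{"fn": "arm_command", "kwargs": {
  "plan": [
    {"dx": 0,"dy": 0,"dz": 0,"wx": 0,"wy": 0,"wz": 0,"gripper": 0},
    {"dx": 0,"dy": 0,"dz": 0,"wx": 0,"wy": 0,"wz": 0,"gripper": 0},
    {"dx": 0,"dy": 0,"dz": 0,"wx": 0,"wy": 0,"wz": 0,"gripper": 0},
    {"dx": 0,"dy": 0,"dz": 0,"wx": 0,"wy": 0,"wz": 0,"gripper": 0},
    {"dx": 0,"dy": 0,"dz": 0,"wx": 0,"wy": 0,"wz": 0,"gripper": 0}
  ]
}}

```text
clock: 9.65
position: [551.6, -312.7, 163.0]
ee_rot: [167.9, 0.0, 88.5]
contact_force: [-0.6, -0.6, 0.3]
opening: 0.171
grip_force: 0.0
```

Request:
{"fn": "arm_command", "kwargs": {
  "plan": [
    {"dx": 0,"dy": 0,"dz": 0,"wx": 0,"wy": 0,"wz": 0,"gripper": 0},
    {"dx": 0,"dy": 0,"dz": 0,"wx": 0,"wy": 0,"wz": 0,"gripper": 0},
    {"dx": 0,"dy": 0,"dz": 0,"wx": 0,"wy": 0,"wz": 0,"gripper": 0},
    {"dx": 0,"dy": 0,"dz": 0,"wx": 0,"wy": 0,"wz": 0,"gripper": 0},
    {"dx": 0,"dy": 0,"dz": 0,"wx": 0,"wy": 0,"wz": 0,"gripper": 0}
  ]
}}

```text
clock: 10.07
position: [551.9, -312.6, 162.4]
ee_rot: [167.9, 0.0, 88.5]
contact_force: [0.7, -0.9, 2.6]
opening: 0.049
grip_force: 29.7
```

```bash
python3 - <<'E'
from h import *
np.set_printoptions(precision=3,suppress=True)
o=manip.observe();print(o["clock"],o["position"],o["ee_rot"],o["opening"],o["grip_force"],o["contact_force"])
P={n:shot(n) for n in("side","top")}
bails(P,[(560,-328)])
E
```

```text
10.0667 [ 551.87  -312.602  162.437] [167.93    0.009  88.472] 0.04877579039792185 29.747412409633398 [ 0.75  -0.86   2.557]
side (560, -328) mid [ 564.3 -326. ] ang 90.3 len 70 55 ztop [117.4 121.7]
   inner z hist [195  39  45  57  71  69  77 109]
top (560, -328) mid [ 563.3 -299.5] ang 146.8 len 17 13 ztop [114.6 119. ]
   inner z hist [130  16  32  58  35  18  21  32]
```

```bash
cat >> h.py <<'E'
MAST=np.array([623.5,22.5]); RY=-9.0
def hang(side,r,z,off,yaw=171,tilt=12,ahead=48.5):
    a=np.radians(RY); o=np.array([-np.sin(a),np.cos(a)])*(1 if side=="left" else -1)
    R=rot(yaw,tilt if side=="left" else -tilt); x=R.apply([1,0,0])[:2]
    g=MAST+r*o+off*x; return tcp((*g,z),R,ahead),R
E
python3 - <<'E'
from h import *
np.set_printoptions(suppress=True)
o=manip.observe(); p=o["position"]; R0=Ro.from_euler('xyz',o["ee_rot"],degrees=True)
moves([(p+[0,0,125],R0,25),(*hang("right",190,240,15.5),25)],turn=5)
E
```

```text
->  [ 552. -313.  287.] d [-0.     0.044 -0.204] w [-0.  0. -0.]
->  [ 558. -278.  288.] d [0.059 0.009 0.002] w [ 0.     0.048 -0.224]
->  [ 564. -243.  288.] d [0.051 0.028 0.006] w [ 0.     0.048 -0.224]
->  [ 571. -208.  287.] d [0.039 0.044 0.01 ] w [ 0.001  0.048 -0.225]
->  [ 577. -173.  287.] d [0.02  0.054 0.011] w [-0.     0.047 -0.224]
```

Request:
{"fn": "arm_command", "kwargs": {
  "plan": [
    {"dx": 0,"dy": 0.004,"dz": -0.02,"wx": 0,"wy": 0,"wz": 0,"gripper": 0},
    {"dx": 0,"dy": 0.015,"dz": -0.07,"wx": 0,"wy": 0,"wz": 0,"gripper": 0},
    {"dx": 0,"dy": 0.028,"dz": -0.13,"wx": 0,"wy": 0,"wz": 0,"gripper": 0},
    {"dx": 0,"dy": 0.039,"dz": -0.18,"wx": 0,"wy": 0,"wz": 0,"gripper": 0},
    {"dx": 0,"dy": 0.044,"dz": -0.204,"wx": 0,"wy": 0,"wz": 0,"gripper": 0}
  ]
}}

```text
clock: 10.58
position: [552.2, -312.5, 290.4]
ee_rot: [167.9, 0.0, 88.5]
contact_force: [0.8, -0.7, -2.5]
opening: 0.056
grip_force: 29.9
```

Request:
{"fn": "arm_command", "kwargs": {
  "plan": [
    {"dx": 0.006,"dy": 0.001,"dz": 0,"wx": 0,"wy": 0.005,"wz": -0.022,"gripper": 0},
    {"dx": 0.018,"dy": 0.003,"dz": 0.001,"wx": 0,"wy": 0.015,"wz": -0.068,"gripper": 0},
    {"dx": 0.032,"dy": 0.005,"dz": 0.001,"wx": 0,"wy": 0.026,"wz": -0.12,"gripper": 0},
    {"dx": 0.046,"dy": 0.007,"dz": 0.002,"wx": 0,"wy": 0.037,"wz": -0.172,"gripper": 0},
    {"dx": 0.059,"dy": 0.009,"dz": 0.002,"wx": 0,"wy": 0.048,"wz": -0.224,"gripper": 0}
  ]
}}

```text
clock: 11.0
position: [556.7, -276.7, 285.9]
ee_rot: [168.2, -0.2, 109.3]
contact_force: [0.4, -0.5, -3.0]
opening: 0.052
grip_force: 29.9
```

Request:
{"fn": "arm_command", "kwargs": {
  "plan": [
    {"dx": 0.01,"dy": 0.006,"dz": 0.001,"wx": 0,"wy": 0.01,"wz": -0.045,"gripper": 0},
    {"dx": 0.02,"dy": 0.011,"dz": 0.002,"wx": 0,"wy": 0.019,"wz": -0.09,"gripper": 0},
    {"dx": 0.031,"dy": 0.017,"dz": 0.004,"wx": 0,"wy": 0.029,"wz": -0.134,"gripper": 0},
    {"dx": 0.041,"dy": 0.022,"dz": 0.005,"wx": 0,"wy": 0.038,"wz": -0.179,"gripper": 0},
    {"dx": 0.051,"dy": 0.028,"dz": 0.006,"wx": 0,"wy": 0.048,"wz": -0.224,"gripper": 0}
  ]
}}

```text
clock: 11.42
position: [562.9, -242.5, 285.8]
ee_rot: [168.1, -0.2, 129.9]
contact_force: [0.1, -0.5, -2.8]
opening: 0.053
grip_force: 29.9
```

Request:
{"fn": "arm_command", "kwargs": {
  "plan": [
    {"dx": 0.008,"dy": 0.009,"dz": 0.002,"wx": 0,"wy": 0.01,"wz": -0.045,"gripper": 0},
    {"dx": 0.016,"dy": 0.018,"dz": 0.004,"wx": 0,"wy": 0.019,"wz": -0.09,"gripper": 0},
    {"dx": 0.023,"dy": 0.026,"dz": 0.006,"wx": 0,"wy": 0.029,"wz": -0.135,"gripper": 0},
    {"dx": 0.031,"dy": 0.035,"dz": 0.008,"wx": 0,"wy": 0.038,"wz": -0.18,"gripper": 0},
    {"dx": 0.039,"dy": 0.044,"dz": 0.01,"wx": 0,"wy": 0.048,"wz": -0.225,"gripper": 0}
  ]
}}

```text
clock: 11.83
position: [568.9, -207.5, 285.5]
ee_rot: [168.1, -0.3, 150.6]
contact_force: [0.5, 0.5, -2.4]
opening: 0.054
grip_force: 29.9
```

Request:
{"fn": "arm_command", "kwargs": {
  "plan": [
    {"dx": 0.005,"dy": 0.014,"dz": 0.003,"wx": 0,"wy": 0.012,"wz": -0.055,"gripper": 0},
    {"dx": 0.01,"dy": 0.027,"dz": 0.006,"wx": 0,"wy": 0.023,"wz": -0.11,"gripper": 0},
    {"dx": 0.014,"dy": 0.039,"dz": 0.008,"wx": 0,"wy": 0.034,"wz": -0.165,"gripper": 0},
    {"dx": 0.018,"dy": 0.049,"dz": 0.01,"wx": 0,"wy": 0.042,"wz": -0.205,"gripper": 0},
    {"dx": 0.02,"dy": 0.054,"dz": 0.011,"wx": 0,"wy": 0.047,"wz": -0.224,"gripper": 0}
  ]
}}

```text
clock: 12.25
position: [575.3, -172.0, 286.0]
ee_rot: [167.9, -0.2, 171.2]
contact_force: [0.4, 0.7, -2.9]
opening: 0.048
grip_force: 29.9
```

Request:
{"fn": "arm_command", "kwargs": {
  "plan": [
    {"dx": 0,"dy": 0,"dz": 0,"wx": 0,"wy": 0,"wz": 0,"gripper": 0},
    {"dx": 0,"dy": 0,"dz": 0,"wx": 0,"wy": 0,"wz": 0,"gripper": 0},
    {"dx": 0,"dy": 0,"dz": 0,"wx": 0,"wy": 0,"wz": 0,"gripper": 0}
  ]
}}

```text
clock: 12.5
position: [575.8, -173.5, 286.8]
ee_rot: [168.0, -0.1, 170.9]
contact_force: [0.1, 0.2, -3.2]
opening: 0.047
grip_force: 29.9
```

```bash
python3 - <<'E'
from h import *
np.set_printoptions(precision=3,suppress=True)
o=manip.observe();print(o["clock"],o["position"],o["ee_rot"],o["opening"],o["grip_force"],o["contact_force"])
moves([(*hang("right",190,210,15.5),25),(*hang("right",93,210,15.5),20)])
P={n:shot(n,n+"3") for n in("side","top")}
cv2.imwrite("pics/c3.png",np.hstack([cv2.resize(P[n]["image"][a:a+120,b:b+160],(400,300),interpolation=2) for n,a,b in(("side",140,180),("top",130,300))])[:,:,::-1])
p=P["side"]
for nm,r in (("mid",0),("e1",34),("e2",-34)): print(nm)
E
```

```text
12.5 [ 575.753 -173.513  286.769] [167.994  -0.057 170.91 ] 0.04743879972965448 29.88470669835806 [ 0.093  0.176 -3.201]
->  [ 577. -173.  257.] d [-0.002 -0.009  0.048] w [ 0.    -0.    -0.001]
->  [592. -77. 257.] d [0.    0.159 0.034] w [ 0. -0. -0.]
mid
e1
e2
```

View pics/c3.png

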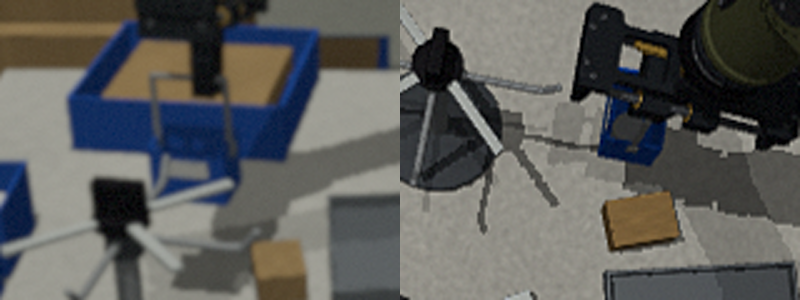

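```bash
python3 - <<'E'
from h import *
np.set_printoptions(precision=1,suppress=True)
p=manip.camera("side"); q=manip.camera("top")
for n,k in(("s",p),("t",q)):
    W=cloud(k).reshape(-1,3)
    w=W[(abs(W[:,0]-594)<45)&(abs(W[:,1]+165)<25)&(W[:,2]>232)&(W[:,2]<246)]; print(n,len(w),w.min(0) if len(w) else 0,w.max(0) if len(w) else 0)
    print([(u.round(),c,at_z(k,u,240)) for u,c in marks(k,"bail_a")])
    print([(u.round(),c,at_z(k,u,180)) for u,c in marks(k,"hook_right")])
print("expect mid",MAST+190*np.array([-.156,-.988]),"hook",MAST+90*np.array([-.156,-.988]))
E
```

```text
s 140 [ 560.7 -178.5  232.1] [ 633.2 -142.3  245.9]Traceback (most recent call last):
  File "<stdin>", line 7, in <module>
AttributeError: 'list' object has no attribute 'round'. Did you mean: 'count'?
```

Request:
{"fn": "arm_command", "kwargs": {
  "plan": [
    {"dx": -0.001,"dy": -0.003,"dz": 0.016,"wx": 0,"wy": 0,"wz": 0,"gripper": 0},
    {"dx": -0.002,"dy": -0.006,"dz": 0.032,"wx": 0,"wy": 0,"wz": 0,"gripper": 0},
    {"dx": -0.002,"dy": -0.009,"dz": 0.048,"wx": 0,"wy": 0,"wz": 0,"gripper": 0},
    {"dx": -0.002,"dy": -0.009,"dz": 0.048,"wx": 0,"wy": 0,"wz": 0,"gripper": 0}
  ]
}}

```text
clock: 13.08
position: [576.1, -172.5, 254.9]
ee_rot: [168.0, -0.3, 171.0]
contact_force: [-0.3, -0.8, -4.2]
opening: 0.051
grip_force: 29.9
```

Request:
{"fn": "arm_command", "kwargs": {
  "plan": [
    {"dx": 0,"dy": 0.02,"dz": 0.004,"wx": 0,"wy": 0,"wz": 0,"gripper": 0},
    {"dx": 0,"dy": 0.045,"dz": 0.009,"wx": 0,"wy": 0,"wz": 0,"gripper": 0},
    {"dx": 0,"dy": 0.07,"dz": 0.015,"wx": 0,"wy": 0,"wz": 0,"gripper": 0},
    {"dx": 0,"dy": 0.09,"dz": 0.019,"wx": 0,"wy": 0,"wz": 0,"gripper": 0},
    {"dx": 0,"dy": 0.11,"dz": 0.0235,"wx": 0,"wy": 0,"wz": 0,"gripper": 0}
  ]
}}

```text
clock: 13.5
position: [588.3, -103.6, 258.4]
ee_rot: [167.9, 0.0, 171.1]
contact_force: [0.0, 0.2, -2.6]
opening: 0.05
grip_force: 30.1
```

Request:
{"fn": "arm_command", "kwargs": {
  "plan": [
    {"dx": 0,"dy": 0.016,"dz": 0.0035,"wx": 0,"wy": 0,"wz": 0,"gripper": 0},
    {"dx": 0,"dy": 0.032,"dz": 0.007,"wx": 0,"wy": 0,"wz": 0,"gripper": 0},
    {"dx": 0,"dy": 0.049,"dz": 0.0105,"wx": 0,"wy": 0,"wz": 0,"gripper": 0},
    {"dx": 0,"dy": 0.049,"dz": 0.0105,"wx": 0,"wy": 0,"wz": 0,"gripper": 0},
    {"dx": 0,"dy": 0.049,"dz": 0.0105,"wx": 0,"wy": 0,"wz": 0,"gripper": 0}
  ]
}}

```text
clock: 13.92
position: [592.8, -75.2, 258.1]
ee_rot: [167.9, 0.0, 171.1]
contact_force: [-0.8, 0.1, -2.6]
opening: 0.055
grip_force: 30.2
```

```bash
python3 - <<'E'
from h import *
np.set_printoptions(precision=3,suppress=True)
o=manip.observe();print(o["clock"],o["position"],o["ee_rot"],o["opening"],o["grip_force"],o["contact_force"])
moves([(*hang("right",93,185,15.5),25)])
P={n:shot(n,n+"4") for n in("side","top")}
cv2.imwrite("pics/c4.png",np.hstack([cv2.resize(P[n]["image"][a:a+120,b:b+160],(400,300),interpolation=2) for n,a,b in(("side",170,180),("top",110,280))])[:,:,::-1])
E
```

```text
13.9167 [592.838 -75.227 258.077] [167.94    0.017 171.078] 0.05465972418291732 30.168759170919657 [-0.838  0.099 -2.647]
->  [592. -77. 232.] d [ 0.001 -0.012  0.041] w [0.001 0.    0.001]
```

View pics/c4.png

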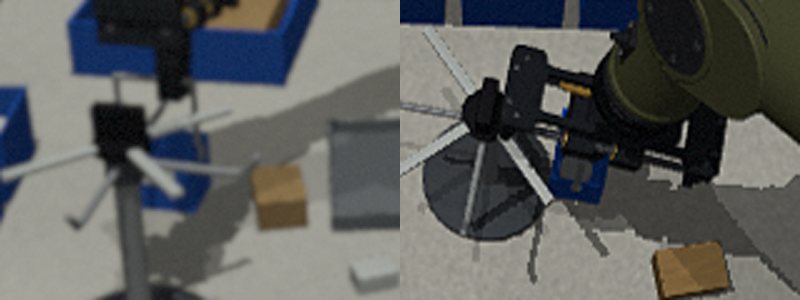

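Request:
{"fn": "arm_command", "kwargs": {
  "plan": [
    {"dx": 0,"dy": -0.002,"dz": 0.01,"wx": 0,"wy": 0,"wz": 0,"gripper": 0},
    {"dx": 0,"dy": -0.004,"dz": 0.02,"wx": 0,"wy": 0,"wz": 0,"gripper": 0},
    {"dx": 0,"dy": -0.006,"dz": 0.03,"wx": 0,"wy": 0,"wz": 0,"gripper": 0},
    {"dx": 0,"dy": -0.009,"dz": 0.04,"wx": 0,"wy": 0,"wz": 0,"gripper": 0},
    {"dx": 0,"dy": -0.009,"dz": 0.04,"wx": 0,"wy": 0,"wz": 0,"gripper": 0}
  ]
}}

```text
clock: 14.43
position: [592.5, -76.2, 232.7]
ee_rot: [167.9, -0.0, 171.0]
contact_force: [-2.5, -1.1, 5.9]
opening: 0.053
grip_force: 30.2
```

Request:
{"fn": "arm_command", "kwargs": {
  "plan": [
    {"dx": 0,"dy": 0,"dz": 0,"wx": 0,"wy": 0,"wz": 0,"gripper": 0},
    {"dx": 0,"dy": 0,"dz": 0,"wx": 0,"wy": 0,"wz": 0,"gripper": 0}
  ]
}}

```text
clock: 14.6
position: [592.6, -76.2, 233.3]
ee_rot: [167.9, -0.0, 171.0]
contact_force: [-1.8, 0.4, 1.0]
opening: 0.052
grip_force: 30.1
```

```bash
python3 - <<'E'
from h import *
np.set_printoptions(precision=3,suppress=True)
o=manip.observe();print(o["clock"],o["position"],o["ee_rot"],o["opening"],o["grip_force"],o["contact_force"],o["ft_torque"])
E
```

```text
14.6 [592.565 -76.219 233.343] [167.948  -0.008 171.013] 0.05202842748617365 30.050188209861517 [-1.836  0.399  1.049] [-0.292  0.113  0.088]
```

Request:
{"fn": "arm_command", "kwargs": {
  "plan": [
    {"dx": 0,"dy": 0,"dz": 0,"wx": 0,"wy": 0,"wz": 0,"gripper": 0.3},
    {"dx": 0,"dy": 0,"dz": 0,"wx": 0,"wy": 0,"wz": 0,"gripper": 0.3},
    {"dx": 0,"dy": 0,"dz": 0,"wx": 0,"wy": 0,"wz": 0,"gripper": 0.3},
    {"dx": 0,"dy": 0,"dz": 0,"wx": 0,"wy": 0,"wz": 0,"gripper": 0.3},
    {"dx": 0,"dy": 0,"dz": 0,"wx": 0,"wy": 0,"wz": 0,"gripper": 0.3}
  ]
}}

```text
clock: 15.02
position: [592.9, -76.0, 233.4]
ee_rot: [167.9, 0.0, 171.0]
contact_force: [0.2, -0.0, -0.1]
opening: 0.297
grip_force: 0.0
```

Request:
{"fn": "arm_command", "kwargs": {
  "plan": [
    {"dx": 0,"dy": 0,"dz": -0.01,"wx": 0,"wy": 0,"wz": 0,"gripper": 0.3},
    {"dx": 0,"dy": 0,"dz": -0.03,"wx": 0,"wy": 0,"wz": 0,"gripper": 0.3},
    {"dx": 0,"dy": 0,"dz": -0.06,"wx": 0,"wy": 0,"wz": 0,"gripper": 0.3},
    {"dx": 0,"dy": 0,"dz": -0.11,"wx": 0,"wy": 0,"wz": 0,"gripper": 0.3},
    {"dx": 0,"dy": 0,"dz": -0.16,"wx": 0,"wy": 0,"wz": 0,"gripper": 0.3}
  ]
}}

```text
clock: 15.43
position: [589.1, -96.1, 328.8]
ee_rot: [167.9, -0.0, 171.1]
contact_force: [0.3, -0.1, 0.2]
opening: 0.298
grip_force: 0.0
```

Request:
{"fn": "arm_command", "kwargs": {
  "plan": [
    {"dx": 0,"dy": -0.06,"dz": -0.02,"wx": 0,"wy": 0,"wz": 0,"gripper": 0.5},
    {"dx": 0,"dy": -0.13,"dz": -0.03,"wx": 0,"wy": 0,"wz": 0,"gripper": 0.5},
    {"dx": 0,"dy": -0.2,"dz": -0.03,"wx": 0,"wy": 0,"wz": 0,"gripper": 0.5},
    {"dx": 0,"dy": -0.25,"dz": -0.03,"wx": 0,"wy": 0,"wz": 0,"gripper": 0.5},
    {"dx": 0,"dy": -0.25,"dz": -0.03,"wx": 0,"wy": 0,"wz": 0,"gripper": 0.5}
  ]
}}

```text
clock: 15.85
position: [563.9, -254.2, 311.6]
ee_rot: [168.2, -0.1, 170.3]
contact_force: [-0.8, -1.1, -1.3]
opening: 0.499
grip_force: 0.0
```

```bash
python3 - <<'E'
from h import *
np.set_printoptions(precision=3,suppress=True)
o=manip.observe();print(o["clock"],o["position"],o["ee_rot"],o["joints"])
P={n:shot(n,n+"5") for n in("side","top")}
bails(P,[(402,192),(488,320),(606,309)])
for n in P:
    W=cloud(P[n]).reshape(-1,3); w=W[(abs(W[:,0]-609)<50)&(abs(W[:,1]+68)<30)&(W[:,2]>184)&(W[:,2]<192)]; print(n,len(w),line(w) if len(w)>5 else 0)
cv2.imwrite("pics/c5.png",np.hstack([cv2.resize(P[n]["image"][a:a+120,b:b+160],(400,300),interpolation=2) for n,a,b in(("side",170,180),("top",110,280))])[:,:,::-1])
E
```

```text
15.85 [ 563.936 -254.161  311.575] [168.239  -0.146 170.262] [ 54.156  51.127 -61.5    86.307  34.666  66.479  70.421]
side (402, 192) mid [402.4 193.3] ang 65.4 len 73 109 ztop [117.6 119.9]
   inner z hist [638 130 140 140 144 158 160 231]
top (402, 192) mid [398.4 192.7] ang 65.4 len 74 82 ztop [116.7 118.8]
   inner z hist [495  33  15  25  18  20  21  35]
side (488, 320) mid [490.5 322.5] ang 94.8 len 76 131 ztop [118.2 119.7]
   inner z hist [948 116 173 136 175 195 164 224]
top (488, 320) mid [485.5 320.7] ang 95.4 len 73 77 ztop [117.1 119.4]
   inner z hist [360  43  69  31  46  58  57  64]
side (606, 309) mid [604.  309.2] ang 118.7 len 75 134 ztop [117.9 119.9]
   inner z hist [983 152 158 140 159 165 169 228]
top (606, 309) mid [598.7 307.4] ang 117.9 len 74 73 ztop [116.6 119.3]
   inner z hist [347  57  49  43  52  48  53  70]
side 108 (array([613.623, -68.006]), np.float64(171.25794195949726), np.float64(73.22681032055503), 73)
top 93 (array([607.392, -68.941]), np.float64(170.9195061651077), np.float64(72.46491817512108), 75)
```

View pics/c5.png

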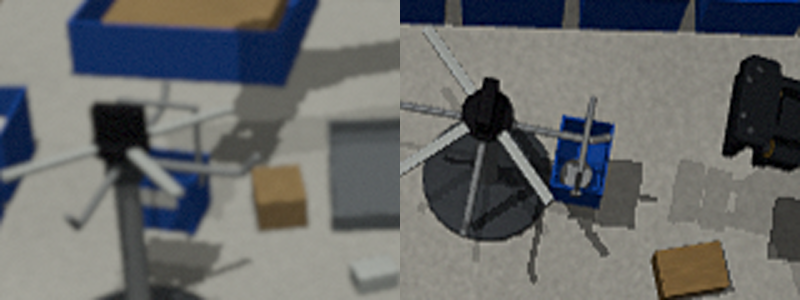

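Bin 1 hangs on the right hook with its disc inside, visible at (575,180) in the crop. Next is the stocked bin on the left.

```bash
python3 - <<'E'
from h import *
np.set_printoptions(suppress=True)
R=rot(95,12); 
moves([((560,-230,340),rot(171,0)),((500,200,340),rot(95,6)),(tcp((489.5,304.6,185),R),R)])
E
```

```text
->  [ 560. -230.  340.] d [ 0.014  0.034 -0.037] w [ 0.134  0.    -0.002]
->  [540. -87. 340.] d [0.07  0.231 0.   ] w [0.019 0.015 0.281]
->  [520.  57. 340.] d [ 0.162  0.178 -0.003] w [0.019 0.015 0.281]
->  [500. 200. 340.] d [ 0.223  0.092 -0.003] w [0.019 0.014 0.281]
->  [499. 305. 232.] d [0.175 0.033 0.177] w [0.067 0.    0.   ]
```

Request:
{"fn": "arm_command", "kwargs": {
  "plan": [
    {"dx": 0.014,"dy": 0.034,"dz": -0.037,"wx": 0.134,"wy": 0,"wz": -0.002,"gripper": 0.6},
    {"dx": 0.014,"dy": 0.034,"dz": -0.037,"wx": 0.134,"wy": 0,"wz": -0.002,"gripper": 0.6},
    {"dx": 0.014,"dy": 0.034,"dz": -0.037,"wx": 0.134,"wy": 0,"wz": -0.002,"gripper": 0.6}
  ]
}}

```text
clock: 16.2
position: [562.0, -220.8, 343.3]
ee_rot: [180.0, 0.3, 171.9]
contact_force: [1.2, 1.0, 0.4]
opening: 0.602
grip_force: 0.0
```

Request:
{"fn": "arm_command", "kwargs": {
  "plan": [
    {"dx": 0.012,"dy": 0.046,"dz": 0,"wx": 0.004,"wy": 0.003,"wz": 0.056,"gripper": 0.6},
    {"dx": 0.026,"dy": 0.094,"dz": 0,"wx": 0.008,"wy": 0.006,"wz": 0.112,"gripper": 0.6},
    {"dx": 0.04,"dy": 0.142,"dz": 0,"wx": 0.012,"wy": 0.009,"wz": 0.168,"gripper": 0.6},
    {"dx": 0.055,"dy": 0.188,"dz": 0,"wx": 0.016,"wy": 0.012,"wz": 0.224,"gripper": 0.6},
    {"dx": 0.07,"dy": 0.231,"dz": 0,"wx": 0.019,"wy": 0.015,"wz": 0.281,"gripper": 0.6}
  ]
}}

```text
clock: 16.62
position: [539.4, -82.5, 339.6]
ee_rot: [-178.2, -1.0, 145.7]
contact_force: [-0.0, 1.2, -0.6]
opening: 0.6
grip_force: 0.0
```

Request:
{"fn": "arm_command", "kwargs": {
  "plan": [
    {"dx": 0.032,"dy": 0.036,"dz": 0,"wx": 0.004,"wy": 0.003,"wz": 0.056,"gripper": 0.6},
    {"dx": 0.065,"dy": 0.071,"dz": -0.001,"wx": 0.008,"wy": 0.006,"wz": 0.112,"gripper": 0.6},
    {"dx": 0.097,"dy": 0.107,"dz": -0.002,"wx": 0.012,"wy": 0.009,"wz": 0.168,"gripper": 0.6},
    {"dx": 0.13,"dy": 0.142,"dz": -0.002,"wx": 0.016,"wy": 0.012,"wz": 0.224,"gripper": 0.6},
    {"dx": 0.162,"dy": 0.178,"dz": -0.003,"wx": 0.019,"wy": 0.015,"wz": 0.281,"gripper": 0.6}
  ]
}}

```text
clock: 17.03
position: [518.6, 60.1, 339.2]
ee_rot: [-175.9, -1.0, 120.4]
contact_force: [0.1, -1.3, 0.3]
opening: 0.597
grip_force: 0.0
```

Request:
{"fn": "arm_command", "kwargs": {
  "plan": [
    {"dx": 0.045,"dy": 0.018,"dz": 0,"wx": 0.004,"wy": 0.003,"wz": 0.056,"gripper": 0.6},
    {"dx": 0.089,"dy": 0.037,"dz": -0.001,"wx": 0.008,"wy": 0.006,"wz": 0.112,"gripper": 0.6},
    {"dx": 0.134,"dy": 0.055,"dz": -0.002,"wx": 0.012,"wy": 0.009,"wz": 0.168,"gripper": 0.6},
    {"dx": 0.178,"dy": 0.074,"dz": -0.002,"wx": 0.016,"wy": 0.012,"wz": 0.224,"gripper": 0.6},
    {"dx": 0.223,"dy": 0.092,"dz": -0.003,"wx": 0.019,"wy": 0.014,"wz": 0.281,"gripper": 0.6}
  ]
}}

```text
clock: 17.45
position: [498.2, 203.3, 339.2]
ee_rot: [-173.9, -0.0, 95.0]
contact_force: [0.7, -0.4, -0.3]
opening: 0.601
grip_force: 0.0
```

```bash
python3 - <<'E'
from h import *
np.set_printoptions(precision=2,suppress=True)
o=manip.observe();print(o["clock"],o["position"],o["ee_rot"],o["joints"])
E
```

```text
17.45 [498.24 203.3  339.2 ] [-173.89   -0.03   95.04] [ -4.45  35.79 -36.75  97.06  20.04  59.99 -42.73]
```

Request:
{"fn": "arm_command", "kwargs": {
  "plan": [
    {"dx": 0.044,"dy": 0.008,"dz": 0.044,"wx": 0.017,"wy": 0,"wz": 0,"gripper": 0.6},
    {"dx": 0.088,"dy": 0.016,"dz": 0.088,"wx": 0.034,"wy": 0,"wz": 0,"gripper": 0.6},
    {"dx": 0.132,"dy": 0.025,"dz": 0.133,"wx": 0.05,"wy": 0,"wz": 0,"gripper": 0.6},
    {"dx": 0.175,"dy": 0.033,"dz": 0.177,"wx": 0.067,"wy": 0,"wz": 0,"gripper": 0.6},
    {"dx": 0.175,"dy": 0.033,"dz": 0.177,"wx": 0.067,"wy": 0,"wz": 0,"gripper": 0.6}
  ]
}}

```text
clock: 17.87
position: [494.3, 311.4, 226.2]
ee_rot: [-167.4, -0.1, 95.6]
contact_force: [-0.7, 0.1, -0.6]
opening: 0.6
grip_force: 0.0
```

Request:
{"fn": "arm_command", "kwargs": {
  "plan": [
    {"dx": 0,"dy": 0,"dz": 0,"wx": 0,"wy": 0,"wz": 0,"gripper": 0.6},
    {"dx": 0,"dy": 0,"dz": 0,"wx": 0,"wy": 0,"wz": 0,"gripper": 0.6},
    {"dx": 0,"dy": 0,"dz": 0,"wx": 0,"wy": 0,"wz": 0,"gripper": 0.6}
  ]
}}

```text
clock: 18.12
position: [498.5, 305.8, 232.8]
ee_rot: [-168.1, 0.0, 95.2]
contact_force: [0.1, -0.6, 0.3]
opening: 0.602
grip_force: 0.0
```

```bash
python3 - <<'E'
from h import *
np.set_printoptions(precision=3,suppress=True)
o=manip.observe();print(o["clock"],o["position"],o["ee_rot"])
P={n:shot(n,n+"6") for n in("side","top")}
bails(P,[(488,320),(402,192),(604,309)])
R=rot(95,12); moves([(tcp((489.5,304.6,115),R),R)])
E
```

```text
18.1167 [498.477 305.781 232.774] [-168.054    0.034   95.164]
side (488, 320) mid [490.5 322.5] ang 94.9 len 75 130 ztop [118.1 120. ]
   inner z hist [951 114 171 144 162 203 170 201]
   inner z hist [113   7  12   2   4   6   3   5]
side (402, 192) mid [402.4 193.2] ang 65.4 len 75 111 ztop [117.8 119.7]
   inner z hist [642 138 139 143 148 150 155 233]
   inner z hist [0 0 0 0 0 0 0 0]
side (604, 309) mid [604.3 308.8] ang 118.8 len 74 132 ztop [118.1 119.7]
   inner z hist [949 155 150 147 160 149 168 231]
   inner z hist [0 0 0 0 0 0 0 0]
->  [499. 305. 162.] d [-0.001  0.026  0.115] w [0.001 0.001 0.002]
```

Request:
{"fn": "arm_command", "kwargs": {
  "plan": [
    {"dx": 0,"dy": 0.008,"dz": 0.038,"wx": 0,"wy": 0,"wz": 0,"gripper": 0.6},
    {"dx": 0,"dy": 0.017,"dz": 0.077,"wx": 0,"wy": 0,"wz": 0,"gripper": 0.6},
    {"dx": -0.001,"dy": 0.026,"dz": 0.115,"wx": 0,"wy": 0,"wz": 0,"gripper": 0.6},
    {"dx": -0.001,"dy": 0.026,"dz": 0.115,"wx": 0,"wy": 0,"wz": 0,"gripper": 0.6},
    {"dx": -0.001,"dy": 0.026,"dz": 0.115,"wx": 0,"wy": 0,"wz": 0,"gripper": 0.4}
  ]
}}

```text
clock: 18.63
position: [498.7, 305.3, 161.0]
ee_rot: [-167.9, 0.1, 95.2]
contact_force: [0.3, 0.5, 0.5]
opening: 0.547
grip_force: 0.0
```

Request:
{"fn": "arm_command", "kwargs": {
  "plan": [
    {"dx": 0,"dy": 0,"dz": 0,"wx": 0,"wy": 0,"wz": 0,"gripper": 0},
    {"dx": 0,"dy": 0,"dz": 0,"wx": 0,"wy": 0,"wz": 0,"gripper": 0},
    {"dx": 0,"dy": 0,"dz": 0,"wx": 0,"wy": 0,"wz": 0,"gripper": 0},
    {"dx": 0,"dy": 0,"dz": 0,"wx": 0,"wy": 0,"wz": 0,"gripper": 0},
    {"dx": 0,"dy": 0,"dz": 0,"wx": 0,"wy": 0,"wz": 0,"gripper": 0}
  ]
}}

```text
clock: 19.05
position: [498.8, 306.4, 161.4]
ee_rot: [-168.0, 0.0, 95.2]
contact_force: [-0.5, 0.1, 0.6]
opening: 0.173
grip_force: 0.0
```

Request:
{"fn": "arm_command", "kwargs": {
  "plan": [
    {"dx": 0,"dy": 0,"dz": 0,"wx": 0,"wy": 0,"wz": 0,"gripper": 0},
    {"dx": 0,"dy": 0,"dz": 0,"wx": 0,"wy": 0,"wz": 0,"gripper": 0},
    {"dx": 0,"dy": 0,"dz": 0,"wx": 0,"wy": 0,"wz": 0,"gripper": 0},
    {"dx": 0,"dy": 0,"dz": 0,"wx": 0,"wy": 0,"wz": 0,"gripper": 0},
    {"dx": 0,"dy": 0,"dz": 0,"wx": 0,"wy": 0,"wz": 0,"gripper": 0}
  ]
}}

```text
clock: 19.47
position: [498.8, 306.3, 160.9]
ee_rot: [-168.0, 0.0, 95.2]
contact_force: [-0.1, -0.6, 0.6]
opening: 0.044
grip_force: 29.5
```

```bash
python3 - <<'E'
from h import *
np.set_printoptions(precision=3,suppress=True)
o=manip.observe();print(o["clock"],o["position"],o["ee_rot"],o["opening"],o["grip_force"])
p=o["position"]; R0=Ro.from_euler('xyz',o["ee_rot"],degrees=True)
x=R0.apply([1,0,0])[:2]; g=(p+48*R0.apply([0,0,1]))[:2]; print("grip pt",g,"offset",(g-np.array([488,321.6]))@x)
h,R=hang("left",195,240,-16.5)
moves([(p+[0,0,135],R0,25),(h+[0,0,10],R,25)],turn=5)
E
```

```text
19.4667 [498.822 306.279 160.851] [-167.976    0.044   95.245] 0.0441577523209432 29.502820372581482
grip pt [488.868 305.329] offset -16.282129711527595
->  [499. 306. 228.] d [-0.    -0.023 -0.11 ] w [0. 0. 0.]
->  [499. 306. 296.] d [-0.    -0.024 -0.11 ] w [0. 0. 0.]
->  [542. 285. 296.] d [-0.041  0.067 -0.015] w [-0.    -0.044 -0.206]
->  [585. 264. 297.] d [-0.062  0.05  -0.011] w [-0.    -0.043 -0.206]
->  [629. 243. 297.] d [-0.075  0.028 -0.007] w [-0.    -0.044 -0.206]
->  [672. 222. 297.] d [-0.08   0.003 -0.001] w [-0.    -0.044 -0.205]
```

Request:
{"fn": "arm_command", "kwargs": {
  "plan": [
    {"dx": 0,"dy": -0.004,"dz": -0.02,"wx": 0,"wy": 0,"wz": 0,"gripper": 0},
    {"dx": 0,"dy": -0.015,"dz": -0.07,"wx": 0,"wy": 0,"wz": 0,"gripper": 0},
    {"dx": 0,"dy": -0.028,"dz": -0.13,"wx": 0,"wy": 0,"wz": 0,"gripper": 0},
    {"dx": 0,"dy": -0.04,"dz": -0.19,"wx": 0,"wy": 0,"wz": 0,"gripper": 0},
    {"dx": 0,"dy": -0.047,"dz": -0.22,"wx": 0,"wy": 0,"wz": 0,"gripper": 0}
  ]
}}

```text
clock: 19.88
position: [499.0, 307.4, 300.3]
ee_rot: [-168.2, -0.1, 95.3]
contact_force: [0.3, 0.7, -2.2]
opening: 0.044
grip_force: 29.9
```

Request:
{"fn": "arm_command", "kwargs": {
  "plan": [
    {"dx": -0.004,"dy": 0.007,"dz": -0.002,"wx": 0,"wy": -0.004,"wz": -0.02,"gripper": 0},
    {"dx": -0.012,"dy": 0.02,"dz": -0.004,"wx": 0,"wy": -0.013,"wz": -0.06,"gripper": 0},
    {"dx": -0.022,"dy": 0.035,"dz": -0.008,"wx": 0,"wy": -0.023,"wz": -0.108,"gripper": 0},
    {"dx": -0.032,"dy": 0.051,"dz": -0.011,"wx": 0,"wy": -0.033,"wz": -0.157,"gripper": 0},
    {"dx": -0.041,"dy": 0.067,"dz": -0.015,"wx": 0,"wy": -0.044,"wz": -0.206,"gripper": 0}
  ]
}}

```text
clock: 20.3
position: [541.9, 284.8, 296.4]
ee_rot: [-167.9, 0.1, 114.4]
contact_force: [-0.0, 0.2, -2.5]
opening: 0.045
grip_force: 30.1
```

Request:
{"fn": "arm_command", "kwargs": {
  "plan": [
    {"dx": -0.012,"dy": 0.01,"dz": -0.002,"wx": 0,"wy": -0.009,"wz": -0.041,"gripper": 0},
    {"dx": -0.025,"dy": 0.02,"dz": -0.004,"wx": 0,"wy": -0.017,"wz": -0.082,"gripper": 0},
    {"dx": -0.037,"dy": 0.03,"dz": -0.007,"wx": 0,"wy": -0.026,"wz": -0.124,"gripper": 0},
    {"dx": -0.05,"dy": 0.04,"dz": -0.009,"wx": 0,"wy": -0.034,"wz": -0.165,"gripper": 0},
    {"dx": -0.062,"dy": 0.05,"dz": -0.011,"wx": 0,"wy": -0.043,"wz": -0.206,"gripper": 0}
  ]
}}

```text
clock: 20.72
position: [585.2, 263.7, 296.5]
ee_rot: [-167.9, -0.1, 133.3]
contact_force: [-0.1, 0.6, -2.9]
opening: 0.047
grip_force: 30.1
```

Request:
{"fn": "arm_command", "kwargs": {
  "plan": [
    {"dx": -0.015,"dy": 0.006,"dz": -0.001,"wx": 0,"wy": -0.009,"wz": -0.041,"gripper": 0},
    {"dx": -0.03,"dy": 0.011,"dz": -0.003,"wx": 0,"wy": -0.018,"wz": -0.082,"gripper": 0},
    {"dx": -0.045,"dy": 0.017,"dz": -0.004,"wx": 0,"wy": -0.026,"wz": -0.124,"gripper": 0},
    {"dx": -0.06,"dy": 0.022,"dz": -0.006,"wx": 0,"wy": -0.035,"wz": -0.165,"gripper": 0},
    {"dx": -0.075,"dy": 0.028,"dz": -0.007,"wx": 0,"wy": -0.044,"wz": -0.206,"gripper": 0}
  ]
}}

```text
clock: 21.13
position: [628.5, 242.9, 297.1]
ee_rot: [-167.9, -0.1, 152.3]
contact_force: [-0.7, 0.1, -2.4]
opening: 0.049
grip_force: 30.0
```

Request:
{"fn": "arm_command", "kwargs": {
  "plan": [
    {"dx": -0.02,"dy": 0.001,"dz": 0,"wx": 0,"wy": -0.01,"wz": -0.05,"gripper": 0},
    {"dx": -0.039,"dy": 0.001,"dz": 0,"wx": 0,"wy": -0.021,"wz": -0.1,"gripper": 0},
    {"dx": -0.057,"dy": 0.002,"dz": -0.001,"wx": 0,"wy": -0.031,"wz": -0.146,"gripper": 0},
    {"dx": -0.072,"dy": 0.003,"dz": -0.001,"wx": 0,"wy": -0.039,"wz": -0.184,"gripper": 0},
    {"dx": -0.08,"dy": 0.003,"dz": -0.001,"wx": 0,"wy": -0.044,"wz": -0.205,"gripper": 0}
  ]
}}

```text
clock: 21.55
position: [672.3, 221.5, 297.0]
ee_rot: [-167.9, -0.1, 171.1]
contact_force: [-0.3, -0.2, -1.8]
opening: 0.047
grip_force: 30.1
```

Request:
{"fn": "arm_command", "kwargs": {
  "plan": [
    {"dx": 0,"dy": 0,"dz": 0,"wx": 0,"wy": 0,"wz": 0,"gripper": 0},
    {"dx": 0,"dy": 0,"dz": 0,"wx": 0,"wy": 0,"wz": 0,"gripper": 0},
    {"dx": 0,"dy": 0,"dz": 0,"wx": 0,"wy": 0,"wz": 0,"gripper": 0}
  ]
}}

```text
clock: 21.8
position: [671.2, 222.8, 297.1]
ee_rot: [-168.0, -0.1, 171.0]
contact_force: [-0.2, -0.6, -2.1]
opening: 0.044
grip_force: 30.0
```

```bash
python3 - <<'E'
from h import *
np.set_printoptions(precision=3,suppress=True)
o=manip.observe();print(o["clock"],o["position"],o["ee_rot"],o["opening"],o["grip_force"],o["contact_force"])
moves([(*hang("left",195,210,-16.5,ahead=47),25),(*hang("left",93,210,-16.5,ahead=47),25)])
P={n:shot(n,n+"7") for n in("side","top")}
e=MAST+195*np.array([.156,.988]); print("expect",e)
for n in P:
    W=cloud(P[n]).reshape(-1,3); w=W[(abs(W[:,0]-e[0])<50)&(abs(W[:,1]-e[1])<25)&(W[:,2]>242)&(W[:,2]<258)]; print(n,len(w),(w.min(0),w.max(0)) if len(w) else 0)
cv2.imwrite("pics/c7.png",np.hstack([cv2.resize(P[n]["image"][a:a+180,b:b+240],(400,300),interpolation=2) for n,a,b in(("side",180,120),("top",100,170))])[:,:,::-1])
E
```

```text
21.8 [671.183 222.822 297.108] [-167.954   -0.081  170.965] 0.04376270408922407 30.042133927345276 [-0.211 -0.583 -2.087]
->  [672. 222. 256.] d [-0.001  0.013  0.067] w [-0.001 -0.001 -0.   ]
->  [656. 121. 256.] d [-0.    -0.166  0.035] w [ 0.  0. -0.]
expect [653.92 215.16]
side 240 (array([618.677, 197.207, 242.033]), array([681.962, 234.848, 257.952]))
top 44 (array([614.092, 214.886, 243.951]), array([643.689, 222.627, 256.603]))
```

View pics/c7.png

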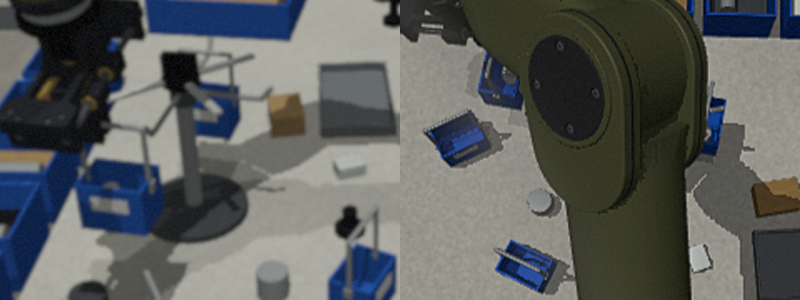

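Request:
{"fn": "arm_command", "kwargs": {
  "plan": [
    {"dx": 0,"dy": 0.004,"dz": 0.02,"wx": 0,"wy": 0,"wz": 0,"gripper": 0},
    {"dx": 0,"dy": 0.008,"dz": 0.042,"wx": 0,"wy": 0,"wz": 0,"gripper": 0},
    {"dx": 0,"dy": 0.013,"dz": 0.067,"wx": 0,"wy": 0,"wz": 0,"gripper": 0},
    {"dx": 0,"dy": 0.013,"dz": 0.067,"wx": 0,"wy": 0,"wz": 0,"gripper": 0}
  ]
}}

```text
clock: 22.23
position: [670.2, 220.3, 251.1]
ee_rot: [-167.7, -0.3, 171.0]
contact_force: [-0.4, -1.1, -3.3]
opening: 0.043
grip_force: 30.1
```

Request:
{"fn": "arm_command", "kwargs": {
  "plan": [
    {"dx": 0,"dy": -0.02,"dz": 0.004,"wx": 0,"wy": 0,"wz": 0,"gripper": 0},
    {"dx": 0,"dy": -0.045,"dz": 0.0095,"wx": 0,"wy": 0,"wz": 0,"gripper": 0},
    {"dx": 0,"dy": -0.07,"dz": 0.015,"wx": 0,"wy": 0,"wz": 0,"gripper": 0},
    {"dx": 0,"dy": -0.09,"dz": 0.019,"wx": 0,"wy": 0,"wz": 0,"gripper": 0},
    {"dx": 0,"dy": -0.11,"dz": 0.023,"wx": 0,"wy": 0,"wz": 0,"gripper": 0}
  ]
}}

```text
clock: 22.65
position: [661.1, 153.4, 256.8]
ee_rot: [-167.9, 0.0, 170.9]
contact_force: [-0.0, -0.5, -2.3]
opening: 0.042
grip_force: 30.1
```

Request:
{"fn": "arm_command", "kwargs": {
  "plan": [
    {"dx": 0,"dy": -0.019,"dz": 0.004,"wx": 0,"wy": 0,"wz": 0,"gripper": 0},
    {"dx": 0,"dy": -0.038,"dz": 0.008,"wx": 0,"wy": 0,"wz": 0,"gripper": 0},
    {"dx": 0,"dy": -0.056,"dz": 0.012,"wx": 0,"wy": 0,"wz": 0,"gripper": 0},
    {"dx": 0,"dy": -0.056,"dz": 0.012,"wx": 0,"wy": 0,"wz": 0,"gripper": 0},
    {"dx": 0,"dy": -0.056,"dz": 0.012,"wx": 0,"wy": 0,"wz": 0,"gripper": 0}
  ]
}}

```text
clock: 23.07
position: [655.8, 120.3, 256.4]
ee_rot: [-167.9, -0.0, 170.9]
contact_force: [-0.3, -0.0, -1.9]
opening: 0.041
grip_force: 30.1
```

```bash
python3 - <<'E'
from h import *
np.set_printoptions(precision=3,suppress=True)
o=manip.observe();print(o["clock"],o["position"],o["ee_rot"],o["opening"],o["grip_force"],o["contact_force"])
moves([(*hang("left",93,185,-16.5,ahead=47),25)])
E
```

```text
23.0667 [655.818 120.324 256.397] [-167.947   -0.016  170.91 ] 0.0411664193616962 30.064221918582916 [-0.332 -0.032 -1.946]
->  [656. 121. 231.] d [0.    0.011 0.041] w [-0.001 -0.    -0.001]
```

Request:
{"fn": "arm_command", "kwargs": {
  "plan": [
    {"dx": 0,"dy": 0.002,"dz": 0.01,"wx": 0,"wy": 0,"wz": 0,"gripper": 0},
    {"dx": 0,"dy": 0.004,"dz": 0.02,"wx": 0,"wy": 0,"wz": 0,"gripper": 0},
    {"dx": 0,"dy": 0.006,"dz": 0.03,"wx": 0,"wy": 0,"wz": 0,"gripper": 0},
    {"dx": 0,"dy": 0.009,"dz": 0.041,"wx": 0,"wy": 0,"wz": 0,"gripper": 0},
    {"dx": 0,"dy": 0.009,"dz": 0.041,"wx": 0,"wy": 0,"wz": 0,"gripper": 0}
  ]
}}

```text
clock: 23.48
position: [655.4, 121.4, 230.1]
ee_rot: [-167.9, -0.1, 171.0]
contact_force: [-0.3, -0.5, 1.9]
opening: 0.039
grip_force: 30.4
```

Request:
{"fn": "arm_command", "kwargs": {
  "plan": [
    {"dx": 0,"dy": 0,"dz": 0,"wx": 0,"wy": 0,"wz": 0,"gripper": 0},
    {"dx": 0,"dy": 0,"dz": 0,"wx": 0,"wy": 0,"wz": 0,"gripper": 0},
    {"dx": 0,"dy": 0,"dz": 0,"wx": 0,"wy": 0,"wz": 0,"gripper": 0}
  ]
}}

```text
clock: 23.73
position: [655.8, 121.3, 231.1]
ee_rot: [-167.9, -0.0, 171.0]
contact_force: [0.1, -0.9, -1.5]
opening: 0.045
grip_force: 29.8
```

```bash
python3 - <<'E'
from h import *
np.set_printoptions(precision=3,suppress=True)
o=manip.observe();print(o["clock"],o["position"],o["ee_rot"],o["opening"],o["grip_force"],o["contact_force"],o["ft_torque"])
P={n:shot(n,n+"8") for n in("side",)}
cv2.imwrite("pics/c8.png",cv2.resize(P["side"]["image"][180:330,120:320],(640,480),interpolation=2)[:,:,::-1])
E
```

```text
23.7333 [655.827 121.313 231.063] [-167.95    -0.015  170.976] 0.04544780433749384 29.77621078491211 [ 0.052 -0.907 -1.525] [ 0.179 -0.247  0.039]
```

View pics/c8.png

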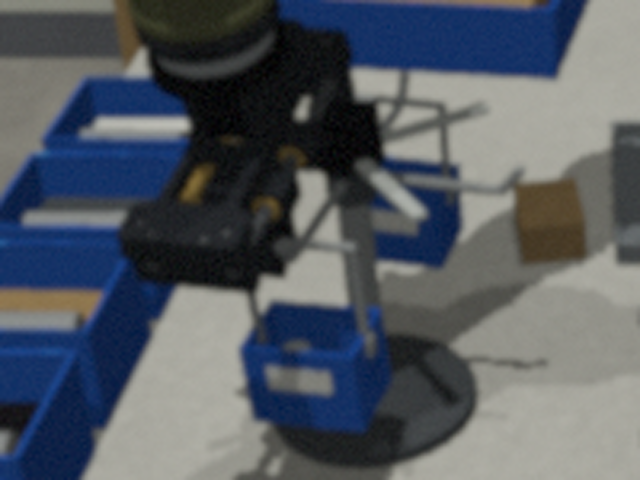

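Request:
{"fn": "arm_command", "kwargs": {
  "plan": [
    {"dx": 0,"dy": 0.001,"dz": 0.003,"wx": 0,"wy": 0,"wz": 0,"gripper": 0},
    {"dx": 0,"dy": 0.001,"dz": 0.003,"wx": 0,"wy": 0,"wz": 0,"gripper": 0},
    {"dx": 0,"dy": 0.001,"dz": 0.003,"wx": 0,"wy": 0,"wz": 0,"gripper": 0}
  ]
}}

```text
clock: 24.03
position: [655.9, 121.4, 229.6]
ee_rot: [-167.9, -0.0, 171.0]
contact_force: [-0.7, -1.3, 1.8]
opening: 0.047
grip_force: 30.0
```

Request:
{"fn": "arm_command", "kwargs": {
  "plan": [
    {"dx": 0,"dy": 0,"dz": 0,"wx": 0,"wy": 0,"wz": 0,"gripper": 0.3},
    {"dx": 0,"dy": 0,"dz": 0,"wx": 0,"wy": 0,"wz": 0,"gripper": 0.3},
    {"dx": 0,"dy": 0,"dz": 0,"wx": 0,"wy": 0,"wz": 0,"gripper": 0.3},
    {"dx": 0,"dy": 0,"dz": 0,"wx": 0,"wy": 0,"wz": 0,"gripper": 0.3},
    {"dx": 0,"dy": 0,"dz": 0,"wx": 0,"wy": 0,"wz": 0,"gripper": 0.3}
  ]
}}

```text
clock: 24.45
position: [655.7, 121.8, 229.2]
ee_rot: [-168.0, -0.0, 171.0]
contact_force: [-0.5, 0.6, -0.9]
opening: 0.296
grip_force: 0.0
```

Request:
{"fn": "arm_command", "kwargs": {
  "plan": [
    {"dx": 0,"dy": 0,"dz": -0.01,"wx": 0,"wy": 0,"wz": 0,"gripper": 0.3},
    {"dx": 0,"dy": 0,"dz": -0.03,"wx": 0,"wy": 0,"wz": 0,"gripper": 0.3},
    {"dx": 0,"dy": 0,"dz": -0.06,"wx": 0,"wy": 0,"wz": 0,"gripper": 0.3},
    {"dx": 0,"dy": 0,"dz": -0.11,"wx": 0,"wy": 0,"wz": 0,"gripper": 0.3},
    {"dx": 0,"dy": 0,"dz": -0.17,"wx": 0,"wy": 0,"wz": 0,"gripper": 0.3}
  ]
}}

```text
clock: 24.87
position: [658.6, 142.2, 329.6]
ee_rot: [-167.9, -0.2, 171.0]
contact_force: [0.3, -0.1, 0.9]
opening: 0.302
grip_force: 0.0
```

Request:
{"fn": "arm_command", "kwargs": {
  "plan": [
    {"dx": 0,"dy": 0.06,"dz": -0.02,"wx": 0,"wy": 0,"wz": 0,"gripper": 0.3},
    {"dx": 0,"dy": 0.12,"dz": -0.03,"wx": 0,"wy": 0,"wz": 0,"gripper": 0.3},
    {"dx": 0,"dy": 0.16,"dz": -0.04,"wx": 0,"wy": 0,"wz": 0,"gripper": 0.3},
    {"dx": 0,"dy": 0.16,"dz": -0.04,"wx": 0,"wy": 0,"wz": 0,"gripper": 0.3},
    {"dx": 0,"dy": 0.16,"dz": -0.04,"wx": 0,"wy": 0,"wz": 0,"gripper": 0.3}
  ]
}}

```text
clock: 25.28
position: [673.9, 242.9, 333.4]
ee_rot: [-168.1, -0.0, 171.2]
contact_force: [-0.1, -0.2, 0.5]
opening: 0.302
grip_force: 0.0
```

```bash
python3 - <<'E'
from h import *
np.set_printoptions(precision=2,suppress=True)
o=manip.observe();print(o["clock"],o["position"],o["ee_rot"],o["joints"])
P={n:shot(n,n+"9") for n in("side","top")}
for nm,e in(("left",MAST+93*np.array([.156,.988])),("right",MAST-93*np.array([.156,.988]))):
  for n in P:
    W=cloud(P[n]).reshape(-1,3); w=W[(abs(W[:,0]-e[0])<50)&(abs(W[:,1]-e[1])<25)&(W[:,2]>184)&(W[:,2]<192)]; print(nm,n,e,len(w),line(w) if len(w)>5 else 0)
bails(P,[(402,192),(604,309)])
for n in P: print(n,[(np.round(u),round(c,2)) for u,c in marks(P[n],"part_a",.1)])
trayfit(P["top"])
cv2.imwrite("pics/c9.png",np.hstack([cv2.resize(P[n]["image"][a:a+180,b:b+240],(400,300),interpolation=2) for n,a,b in(("side",180,120),("top",100,170))])[:,:,::-1])
E
```

```text
25.2833 [673.92 242.87 333.36] [-168.06   -0.03  171.17] [ -9.08  53.96 -46.96  61.99  43.26  88.14  30.05]
left side [638.01 114.38] 122 (array([639.73, 115.46]), np.float64(170.90059501893276), np.float64(73.56254769801531), 93)
left top [638.01 114.38] 0 0
right side [608.99 -69.38] 106 (array([613.09, -68.15]), np.float64(170.84907566547267), np.float64(72.32129426386032), 74)
right top [608.99 -69.38] 96 (array([607.9 , -68.97]), np.float64(170.7980166795111), np.float64(72.94769156579022), 80)
side (402, 192) mid [402.9 194.2] ang 65.4 len 76 115 ztop [117.5 119.6]
   inner z hist [624 144 139 134 152 154 154 240]
top (402, 192) mid [398.2 192.5] ang 65.4 len 75 82 ztop [117.2 119.2]
   inner z hist [449  26  20  19  21  15  24  31]
side (604, 309) mid [604.1 309.2] ang 118.4 len 75 131 ztop [118.1 119.9]
   inner z hist [990 154 154 153 143 172 164 231]
top (604, 309) mid [598.6 307.7] ang 117.9 len 75 76 ztop [116.7 118.9]
   inner z hist [369  57  41  55  42  57  39  80]
side []
top [(array([351., 183.]), 0.67), (array([356., 166.]), 0.66)]
tray rect 0.73 ((175.89523315429688, -320.32562255859375), (202.58169555664062, 114.0271987915039), 86.01709747314453) n 3668 ((177.00216674804688, -320.50665283203125), (202.374267578125, 111.79351806640625), 86.01709747314453) z [ 0.24  4.13 19.56] [165.  89. 113.]
tray rect 0.59 ((422.294189453125, -265.28631591796875), (118.13032531738281, 208.33059692382812), 4.599736213684082) n 3372 ((419.3187255859375, -261.64306640625), (112.93448638916016, 200.9321746826172), 4.275672912597656) z [-0.01  3.94 19.46] [68. 72. 74.]
```

View pics/c9.png

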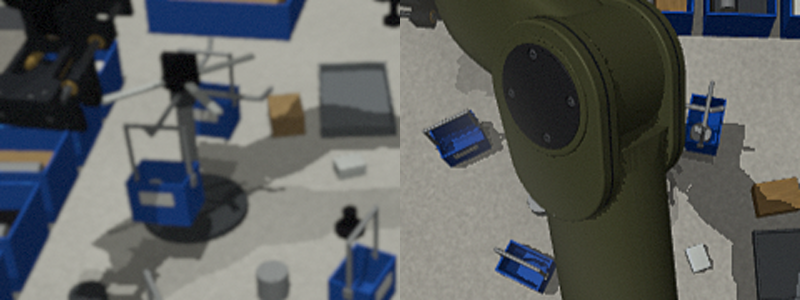

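Both stocked bins hang. I'll lock the collar now, turning the wrist back on the way.

```bash
python3 - <<'E'
from h import *
np.set_printoptions(suppress=True)
moves([((660,160,345),rot(136,6)),((623.5,22.5,345),rot(-9,0)),((623.5,22.5,273),rot(-9))])
E
```

```text
->  [668. 199. 339.] d [ 0.002 -0.067  0.004] w [-0.033  0.031  0.191]
->  [660. 160. 345.] d [-0.018 -0.065  0.   ] w [-0.033  0.03   0.192]
->  [653. 133. 345.] d [-0.023 -0.041  0.004] w [-0.005  0.017  0.322]
->  [645. 105. 345.] d [-0.04  -0.025  0.004] w [-0.006  0.017  0.321]
->  [638.  78. 345.] d [-0.048 -0.002  0.001] w [-0.005  0.016  0.322]
->  [631.  50. 345.] d [-0.042  0.021  0.001] w [-0.005  0.017  0.322]
->  [624.  22. 345.] d [-0.027  0.039  0.   ] w [-0.005  0.017  0.322]
->  [624.  22. 273.] d [-0.    0.    0.12] w [-0.  0. -0.]
```

Request:
{"fn": "arm_command", "kwargs": {
  "plan": [
    {"dx": 0.001,"dy": -0.022,"dz": 0.001,"wx": -0.011,"wy": 0.01,"wz": 0.064,"gripper": 0.6},
    {"dx": 0.001,"dy": -0.044,"dz": 0.003,"wx": -0.022,"wy": 0.02,"wz": 0.127,"gripper": 0.6},
    {"dx": 0.002,"dy": -0.067,"dz": 0.004,"wx": -0.033,"wy": 0.031,"wz": 0.191,"gripper": 0.6}
  ]
}}

```text
clock: 25.78
position: [667.2, 199.7, 338.5]
ee_rot: [-171.0, 0.4, 153.2]
contact_force: [0.7, -0.1, -0.1]
opening: 0.5
grip_force: 0.0
```

Request:
{"fn": "arm_command", "kwargs": {
  "plan": [
    {"dx": -0.006,"dy": -0.022,"dz": 0,"wx": -0.011,"wy": 0.01,"wz": 0.064,"gripper": 0.6},
    {"dx": -0.012,"dy": -0.043,"dz": 0,"wx": -0.022,"wy": 0.02,"wz": 0.128,"gripper": 0.6},
    {"dx": -0.018,"dy": -0.065,"dz": 0,"wx": -0.033,"wy": 0.03,"wz": 0.192,"gripper": 0.6}
  ]
}}

```text
clock: 26.03
position: [659.8, 159.8, 344.9]
ee_rot: [-174.1, -0.0, 135.7]
contact_force: [-0.4, -0.6, -1.1]
opening: 0.602
grip_force: 0.0
```

Request:
{"fn": "arm_command", "kwargs": {
  "plan": [
    {"dx": -0.005,"dy": -0.008,"dz": 0.001,"wx": -0.001,"wy": 0.003,"wz": 0.064,"gripper": 0.6},
    {"dx": -0.009,"dy": -0.016,"dz": 0.002,"wx": -0.002,"wy": 0.007,"wz": 0.129,"gripper": 0.6},
    {"dx": -0.014,"dy": -0.025,"dz": 0.002,"wx": -0.003,"wy": 0.01,"wz": 0.193,"gripper": 0.6},
    {"dx": -0.018,"dy": -0.033,"dz": 0.003,"wx": -0.004,"wy": 0.014,"wz": 0.258,"gripper": 0.6},
    {"dx": -0.023,"dy": -0.041,"dz": 0.004,"wx": -0.005,"wy": 0.017,"wz": 0.322,"gripper": 0.6}
  ]
}}

```text
clock: 26.45
position: [652.5, 132.7, 345.2]
ee_rot: [-174.8, 1.3, 106.7]
contact_force: [-0.1, 0.2, 0.3]
opening: 0.598
grip_force: 0.0
```

Request:
{"fn": "arm_command", "kwargs": {
  "plan": [
    {"dx": -0.008,"dy": -0.005,"dz": 0.001,"wx": -0.001,"wy": 0.003,"wz": 0.064,"gripper": 0.6},
    {"dx": -0.016,"dy": -0.01,"dz": 0.002,"wx": -0.002,"wy": 0.007,"wz": 0.129,"gripper": 0.6},
    {"dx": -0.024,"dy": -0.015,"dz": 0.002,"wx": -0.003,"wy": 0.01,"wz": 0.193,"gripper": 0.6},
    {"dx": -0.032,"dy": -0.02,"dz": 0.003,"wx": -0.005,"wy": 0.014,"wz": 0.257,"gripper": 0.6},
    {"dx": -0.04,"dy": -0.025,"dz": 0.004,"wx": -0.006,"wy": 0.017,"wz": 0.321,"gripper": 0.6}
  ]
}}

```text
clock: 26.87
position: [645.0, 105.4, 344.6]
ee_rot: [-176.2, 2.0, 77.8]
contact_force: [-0.5, 0.5, 0.4]
opening: 0.601
grip_force: 0.0
```

Request:
{"fn": "arm_command", "kwargs": {
  "plan": [
    {"dx": -0.01,"dy": 0,"dz": 0,"wx": -0.001,"wy": 0.003,"wz": 0.064,"gripper": 0.6},
    {"dx": -0.019,"dy": -0.001,"dz": 0,"wx": -0.002,"wy": 0.006,"wz": 0.129,"gripper": 0.6},
    {"dx": -0.029,"dy": -0.001,"dz": 0.001,"wx": -0.003,"wy": 0.01,"wz": 0.193,"gripper": 0.6},
    {"dx": -0.038,"dy": -0.002,"dz": 0.001,"wx": -0.004,"wy": 0.013,"wz": 0.258,"gripper": 0.6},
    {"dx": -0.048,"dy": -0.002,"dz": 0.001,"wx": -0.005,"wy": 0.016,"wz": 0.322,"gripper": 0.6}
  ]
}}

```text
clock: 27.28
position: [637.7, 77.6, 345.1]
ee_rot: [-177.8, 2.1, 48.7]
contact_force: [-0.0, 0.1, 0.1]
opening: 0.6
grip_force: 0.0
```

Request:
{"fn": "arm_command", "kwargs": {
  "plan": [
    {"dx": -0.008,"dy": 0.004,"dz": 0,"wx": -0.001,"wy": 0.003,"wz": 0.064,"gripper": 0.6},
    {"dx": -0.017,"dy": 0.008,"dz": 0,"wx": -0.002,"wy": 0.007,"wz": 0.129,"gripper": 0.6},
    {"dx": -0.025,"dy": 0.013,"dz": 0.001,"wx": -0.003,"wy": 0.01,"wz": 0.193,"gripper": 0.6},
    {"dx": -0.034,"dy": 0.017,"dz": 0.001,"wx": -0.004,"wy": 0.014,"wz": 0.258,"gripper": 0.6},
    {"dx": -0.042,"dy": 0.021,"dz": 0.001,"wx": -0.005,"wy": 0.017,"wz": 0.322,"gripper": 0.6}
  ]
}}

```text
clock: 27.7
position: [630.6, 50.1, 345.0]
ee_rot: [-179.1, 1.4, 19.7]
contact_force: [-0.5, -0.5, -0.5]
opening: 0.602
grip_force: 0.0
```

Request:
{"fn": "arm_command", "kwargs": {
  "plan": [
    {"dx": -0.005,"dy": 0.008,"dz": 0,"wx": -0.001,"wy": 0.003,"wz": 0.064,"gripper": 0.6},
    {"dx": -0.011,"dy": 0.016,"dz": 0,"wx": -0.002,"wy": 0.007,"wz": 0.129,"gripper": 0.6},
    {"dx": -0.016,"dy": 0.023,"dz": 0,"wx": -0.003,"wy": 0.01,"wz": 0.193,"gripper": 0.6},
    {"dx": -0.022,"dy": 0.031,"dz": 0,"wx": -0.004,"wy": 0.014,"wz": 0.258,"gripper": 0.6},
    {"dx": -0.027,"dy": 0.039,"dz": 0,"wx": -0.005,"wy": 0.017,"wz": 0.322,"gripper": 0.6}
  ]
}}

```text
clock: 28.12
position: [623.3, 22.8, 345.0]
ee_rot: [-179.9, 0.0, -9.3]
contact_force: [-0.1, -0.3, 0.7]
opening: 0.599
grip_force: 0.0
```

Request:
{"fn": "arm_command", "kwargs": {
  "plan": [
    {"dx": 0,"dy": 0,"dz": 0,"wx": 0,"wy": 0,"wz": 0,"gripper": 0.6},
    {"dx": 0,"dy": 0,"dz": 0,"wx": 0,"wy": 0,"wz": 0,"gripper": 0.6},
    {"dx": 0,"dy": 0,"dz": 0,"wx": 0,"wy": 0,"wz": 0,"gripper": 0.6}
  ]
}}

```text
clock: 28.37
position: [623.8, 24.3, 344.9]
ee_rot: [-179.9, 0.1, -8.8]
contact_force: [0.1, 0.2, 0.7]
opening: 0.601
grip_force: 0.0
```

```bash
python3 - <<'E'
from h import *
np.set_printoptions(precision=3,suppress=True)
o=manip.observe();print(o["clock"],o["position"],o["ee_rot"],o["joints"])
moves([((623.5,22.5,273),rot(-9))])
E
```

```text
28.3667 [623.794  24.297 344.851] [-179.892    0.052   -8.764] [  -1.499   36.782   -8.882   86.898    6.2     56.822 -110.801]
->  [624.  22. 273.] d [0.    0.003 0.12 ] w [-0.001  0.001  0.003]
```

Request:
{"fn": "arm_command", "kwargs": {
  "plan": [
    {"dx": 0,"dy": 0.003,"dz": 0.04,"wx": 0,"wy": 0,"wz": 0.003,"gripper": 0.6},
    {"dx": 0,"dy": 0.003,"dz": 0.08,"wx": 0,"wy": 0,"wz": 0.003,"gripper": 0.6},
    {"dx": 0,"dy": 0.003,"dz": 0.12,"wx": 0,"wy": 0,"wz": 0.003,"gripper": 0.6},
    {"dx": 0,"dy": 0.003,"dz": 0.12,"wx": 0,"wy": 0,"wz": 0.003,"gripper": 0.6},
    {"dx": 0,"dy": 0.003,"dz": 0.12,"wx": 0,"wy": 0,"wz": 0.003,"gripper": 0.3}
  ]
}}

```text
clock: 28.78
position: [623.0, 22.9, 271.9]
ee_rot: [-179.9, 0.2, -9.1]
contact_force: [0.7, 0.3, 0.5]
opening: 0.547
grip_force: 0.0
```

Request:
{"fn": "arm_command", "kwargs": {
  "plan": [
    {"dx": 0,"dy": 0,"dz": 0,"wx": 0,"wy": 0,"wz": 0,"gripper": 0},
    {"dx": 0,"dy": 0,"dz": 0,"wx": 0,"wy": 0,"wz": 0,"gripper": 0},
    {"dx": 0,"dy": 0,"dz": 0,"wx": 0,"wy": 0,"wz": 0,"gripper": 0},
    {"dx": 0,"dy": 0,"dz": 0,"wx": 0,"wy": 0,"wz": 0,"gripper": 0},
    {"dx": 0,"dy": 0,"dz": 0,"wx": 0,"wy": 0,"wz": 0,"gripper": 0}
  ]
}}

```text
clock: 29.2
position: [623.8, 22.7, 273.5]
ee_rot: [-179.9, -0.0, -9.2]
contact_force: [0.7, -0.0, 0.2]
opening: 0.169
grip_force: 0.0
```

Request:
{"fn": "arm_command", "kwargs": {
  "plan": [
    {"dx": 0,"dy": 0,"dz": 0,"wx": 0,"wy": 0,"wz": 0,"gripper": 0},
    {"dx": 0,"dy": 0,"dz": 0,"wx": 0,"wy": 0,"wz": 0,"gripper": 0},
    {"dx": 0,"dy": 0,"dz": 0,"wx": 0,"wy": 0,"wz": 0,"gripper": 0},
    {"dx": 0,"dy": 0,"dz": 0,"wx": 0,"wy": 0,"wz": 0,"gripper": 0}
  ]
}}

```text
clock: 29.53
position: [623.7, 22.3, 273.4]
ee_rot: [-179.9, -0.0, -9.2]
contact_force: [-1.3, -0.6, 5.1]
opening: 0.157
grip_force: 30.0
```

Request:
{"fn": "arm_command", "kwargs": {
  "plan": [
    {"dx": 0,"dy": 0,"dz": 0,"wx": 0,"wy": 0,"wz": -0.05,"gripper": 0},
    {"dx": 0,"dy": 0,"dz": 0,"wx": 0,"wy": 0,"wz": -0.1,"gripper": 0},
    {"dx": 0,"dy": 0,"dz": 0,"wx": 0,"wy": 0,"wz": -0.15,"gripper": 0},
    {"dx": 0,"dy": 0,"dz": 0,"wx": 0,"wy": 0,"wz": -0.2,"gripper": 0},
    {"dx": 0,"dy": 0,"dz": 0,"wx": 0,"wy": 0,"wz": -0.25,"gripper": 0}
  ]
}}

```text
clock: 29.95
position: [623.7, 22.2, 273.4]
ee_rot: [-180.0, -0.0, 13.5]
contact_force: [-0.8, -1.4, 4.0]
opening: 0.157
grip_force: 30.0
```

Request:
{"fn": "arm_command", "kwargs": {
  "plan": [
    {"dx": 0,"dy": 0,"dz": 0,"wx": 0,"wy": 0,"wz": -0.05,"gripper": 0},
    {"dx": 0,"dy": 0,"dz": 0,"wx": 0,"wy": 0,"wz": -0.1,"gripper": 0},
    {"dx": 0,"dy": 0,"dz": 0,"wx": 0,"wy": 0,"wz": -0.15,"gripper": 0},
    {"dx": 0,"dy": 0,"dz": 0,"wx": 0,"wy": 0,"wz": -0.2,"gripper": 0},
    {"dx": 0,"dy": 0,"dz": 0,"wx": 0,"wy": 0,"wz": -0.25,"gripper": 0}
  ]
}}

```text
clock: 30.37
position: [623.8, 22.2, 273.4]
ee_rot: [-180.0, -0.0, 36.0]
contact_force: [-1.3, -1.1, 5.2]
opening: 0.155
grip_force: 30.0
```

Request:
{"fn": "arm_command", "kwargs": {
  "plan": [
    {"dx": 0,"dy": 0,"dz": 0,"wx": 0,"wy": 0,"wz": 0,"gripper": 0},
    {"dx": 0,"dy": 0,"dz": 0,"wx": 0,"wy": 0,"wz": 0,"gripper": 0},
    {"dx": 0,"dy": 0,"dz": 0,"wx": 0,"wy": 0,"wz": 0,"gripper": 0},
    {"dx": 0,"dy": 0,"dz": 0,"wx": 0,"wy": 0,"wz": 0,"gripper": 0}
  ]
}}

```text
clock: 30.7
position: [623.8, 22.2, 273.4]
ee_rot: [-180.0, -0.0, 35.8]
contact_force: [-1.5, -0.5, 5.8]
opening: 0.155
grip_force: 30.0
```

```bash
python3 - <<'E'
from h import *
np.set_printoptions(precision=2,suppress=True)
o=manip.observe();print(o["clock"],o["position"],o["ee_rot"],o["contact_force"],o["ft_torque"],o["opening"])
P={"side":shot("side")}
c=MAST
for n,p in P.items():
    W=cloud(p).reshape(-1,3)
    for nm,e in(("L",MAST+65*np.array([.156,.988])),("N",MAST+65*np.array([-.988,.156])),("R",MAST-65*np.array([.156,.988]))):
        w=W[(np.hypot(*(W[:,:2]-e).T)<40)&(W[:,2]>195)&(W[:,2]<207)]
        if len(w)>10: print(nm,line(w))
E
```

```text
30.7 [623.78  22.2  273.42] [-179.97   -0.05   35.83] [-1.46 -0.53  5.8 ] [-0.29  0.23  0.08] 0.15542613828041718
L (array([633.86,  85.58]), np.float64(80.16191839837059), np.float64(74.30146526727529), 102)
N (array([559.66,  35.38]), np.float64(170.49050917323567), np.float64(79.36395845422209), 103)
R (array([612.16, -39.35]), np.float64(78.65611364687294), np.float64(23.61529127059643), 15)
```

Request:
{"fn": "arm_command", "kwargs": {
  "plan": [
    {"dx": 0,"dy": 0,"dz": 0,"wx": 0,"wy": 0,"wz": 0,"gripper": 0.6},
    {"dx": 0,"dy": 0,"dz": 0,"wx": 0,"wy": 0,"wz": 0,"gripper": 0.6},
    {"dx": 0,"dy": 0,"dz": 0,"wx": 0,"wy": 0,"wz": 0,"gripper": 0.6},
    {"dx": 0,"dy": 0,"dz": 0,"wx": 0,"wy": 0,"wz": 0,"gripper": 0.6},
    {"dx": 0,"dy": 0,"dz": 0,"wx": 0,"wy": 0,"wz": 0,"gripper": 0.6}
  ]
}}

```text
clock: 31.17
position: [623.4, 22.7, 272.4]
ee_rot: [-179.9, -0.0, 35.8]
contact_force: [0.5, -0.0, 0.6]
opening: 0.515
grip_force: 0.0
```

Request:
{"fn": "arm_command", "kwargs": {
  "plan": [
    {"dx": 0,"dy": 0,"dz": -0.03,"wx": 0,"wy": 0,"wz": 0,"gripper": 0.6},
    {"dx": 0,"dy": 0,"dz": -0.08,"wx": 0,"wy": 0,"wz": 0,"gripper": 0.6},
    {"dx": 0,"dy": 0,"dz": -0.1,"wx": 0,"wy": 0,"wz": 0,"gripper": 0.6},
    {"dx": 0,"dy": 0,"dz": -0.1,"wx": 0,"wy": 0,"wz": 0,"gripper": 0.6},
    {"dx": 0,"dy": 0,"dz": -0.1,"wx": 0,"wy": 0,"wz": 0,"gripper": 0.6}
  ]
}}

```text
clock: 31.58
position: [623.6, 22.5, 332.8]
ee_rot: [-179.9, -0.1, 35.8]
contact_force: [0.1, 0.2, -0.7]
opening: 0.6
grip_force: 0.0
```

```bash
python3 - <<'E'
from h import *
np.set_printoptions(precision=3,suppress=True)
o=manip.observe();print(o["clock"],o["position"],o["ee_rot"],o["joints"])
P={n:shot(n,n+"10") for n in("side","top")}
bails(P,[(402,192),(604,309)])
moves([((400.6,193.5,240),rot(65.3)),((400.6,193.5,162),rot(65.3))])
E
```

```text
31.5833 [623.551  22.5   332.791] [-179.937   -0.053   35.838] [  6.058  38.539 -22.492  87.457  16.367  57.256 -75.069]
side (402, 192) mid [402.9 194.8] ang 65.5 len 74 108 ztop [117.7 119.7]
   inner z hist [654 138 134 139 154 151 163 224]
top (402, 192) mid [398.4 192.7] ang 65.3 len 74 83 ztop [117. 120.]
   inner z hist [471  40  21  17  21  17  20  31]
side (604, 309) mid [604.4 308.9] ang 118.6 len 75 128 ztop [118.1 120.1]
   inner z hist [976 149 155 148 153 170 147 229]
top (604, 309) mid [598.9 307.6] ang 118.2 len 74 78 ztop [116.4 119. ]
   inner z hist [344  59  53  40  41  55  53  76]
->  [512. 108. 286.] d [-0.066 -0.224  0.077] w [-0.001  0.    -0.164]
->  [401. 194. 240.] d [-0.007 -0.233  0.076] w [-0.001  0.001 -0.163]
->  [401. 194. 162.] d [-0.    -0.001  0.13 ] w [-0. -0. -0.]
```

Request:
{"fn": "arm_command", "kwargs": {
  "plan": [
    {"dx": -0.01,"dy": -0.035,"dz": 0.01,"wx": 0,"wy": 0,"wz": -0.033,"gripper": 0.6},
    {"dx": -0.024,"dy": -0.085,"dz": 0.027,"wx": 0,"wy": 0,"wz": -0.066,"gripper": 0.6},
    {"dx": -0.04,"dy": -0.135,"dz": 0.045,"wx": 0,"wy": 0,"wz": -0.1,"gripper": 0.6},
    {"dx": -0.053,"dy": -0.18,"dz": 0.061,"wx": 0,"wy": 0,"wz": -0.132,"gripper": 0.6},
    {"dx": -0.066,"dy": -0.224,"dz": 0.077,"wx": 0,"wy": 0,"wz": -0.164,"gripper": 0.6}
  ]
}}

```text
clock: 32.1
position: [510.5, 108.7, 285.0]
ee_rot: [-179.8, 0.1, 50.8]
contact_force: [0.2, -0.3, -0.3]
opening: 0.598
grip_force: 0.0
```

Request:
{"fn": "arm_command", "kwargs": {
  "plan": [
    {"dx": -0.002,"dy": -0.055,"dz": 0.018,"wx": 0,"wy": 0,"wz": -0.04,"gripper": 0.6},
    {"dx": -0.003,"dy": -0.11,"dz": 0.036,"wx": 0,"wy": 0,"wz": -0.08,"gripper": 0.6},
    {"dx": -0.005,"dy": -0.16,"dz": 0.052,"wx": 0,"wy": 0,"wz": -0.11,"gripper": 0.6},
    {"dx": -0.006,"dy": -0.205,"dz": 0.067,"wx": 0,"wy": 0,"wz": -0.145,"gripper": 0.6},
    {"dx": -0.007,"dy": -0.233,"dz": 0.076,"wx": 0,"wy": 0,"wz": -0.163,"gripper": 0.6}
  ]
}}

```text
clock: 32.52
position: [398.5, 195.0, 239.7]
ee_rot: [-179.7, 0.1, 65.6]
contact_force: [0.2, -0.5, -0.9]
opening: 0.599
grip_force: 0.0
```

Request:
{"fn": "arm_command", "kwargs": {
  "plan": [
    {"dx": 0,"dy": 0,"dz": 0,"wx": 0,"wy": 0,"wz": 0,"gripper": 0.6},
    {"dx": 0,"dy": 0,"dz": 0,"wx": 0,"wy": 0,"wz": 0,"gripper": 0.6},
    {"dx": 0,"dy": 0,"dz": 0,"wx": 0,"wy": 0,"wz": 0,"gripper": 0.6}
  ]
}}

```text
clock: 32.77
position: [402.5, 193.2, 240.9]
ee_rot: [-179.9, -0.0, 65.2]
contact_force: [-0.3, -0.4, -0.0]
opening: 0.599
grip_force: 0.0
```

```bash
python3 - <<'E'
from h import *
np.set_printoptions(precision=3,suppress=True)
o=manip.observe();print(o["clock"],o["position"],o["ee_rot"],o["joints"])
P={"side":shot("side")}
bails(P,[(402,192),(604,309)])
moves([((400.6,193.5,162),rot(65.3))])
E
```

```text
32.7667 [402.511 193.193 240.896] [-179.929   -0.005   65.178] [-15.89   34.304 -24.217 122.747  28.87   28.46  -86.961]
side (402, 192) mid [402.6 193.6] ang 65.4 len 75 115 ztop [117.4 119.7]
   inner z hist [640 136 133 148 140 158 171 232]
side (604, 309) mid [604.5 308.5] ang 118.6 len 76 129 ztop [118.  119.9]
   inner z hist [1000  150  147  148  154  163  160  235]
->  [401. 194. 162.] d [-0.001 -0.004  0.132] w [-0.001 -0.    -0.002]
```

Request:
{"fn": "arm_command", "kwargs": {
  "plan": [
    {"dx": -0.001,"dy": -0.001,"dz": 0.043,"wx": 0,"wy": 0,"wz": 0,"gripper": 0.6},
    {"dx": -0.001,"dy": -0.003,"dz": 0.086,"wx": 0,"wy": 0,"wz": 0,"gripper": 0.6},
    {"dx": -0.001,"dy": -0.004,"dz": 0.131,"wx": 0,"wy": 0,"wz": 0,"gripper": 0.6},
    {"dx": -0.001,"dy": -0.004,"dz": 0.131,"wx": 0,"wy": 0,"wz": 0,"gripper": 0.6},
    {"dx": -0.001,"dy": -0.004,"dz": 0.131,"wx": 0,"wy": 0,"wz": 0,"gripper": 0.4}
  ]
}}

```text
clock: 33.23
position: [399.7, 193.6, 162.2]
ee_rot: [-179.9, 0.1, 65.2]
contact_force: [-0.3, -0.3, 0.8]
opening: 0.544
grip_force: 0.0
```

Request:
{"fn": "arm_command", "kwargs": {
  "plan": [
    {"dx": 0,"dy": 0,"dz": 0,"wx": 0,"wy": 0,"wz": 0,"gripper": 0},
    {"dx": 0,"dy": 0,"dz": 0,"wx": 0,"wy": 0,"wz": 0,"gripper": 0},
    {"dx": 0,"dy": 0,"dz": 0,"wx": 0,"wy": 0,"wz": 0,"gripper": 0},
    {"dx": 0,"dy": 0,"dz": 0,"wx": 0,"wy": 0,"wz": 0,"gripper": 0},
    {"dx": 0,"dy": 0,"dz": 0,"wx": 0,"wy": 0,"wz": 0,"gripper": 0}
  ]
}}

```text
clock: 33.65
position: [399.9, 194.5, 163.4]
ee_rot: [-180.0, -0.1, 65.2]
contact_force: [-0.7, -0.8, 0.1]
opening: 0.173
grip_force: 0.0
```

Request:
{"fn": "arm_command", "kwargs": {
  "plan": [
    {"dx": 0,"dy": 0,"dz": 0,"wx": 0,"wy": 0,"wz": 0,"gripper": 0},
    {"dx": 0,"dy": 0,"dz": 0,"wx": 0,"wy": 0,"wz": 0,"gripper": 0},
    {"dx": 0,"dy": 0,"dz": 0,"wx": 0,"wy": 0,"wz": 0,"gripper": 0},
    {"dx": 0,"dy": 0,"dz": 0,"wx": 0,"wy": 0,"wz": 0,"gripper": 0},
    {"dx": 0,"dy": 0,"dz": 0,"wx": 0,"wy": 0,"wz": 0,"gripper": 0}
  ]
}}

```text
clock: 34.07
position: [399.8, 194.5, 162.9]
ee_rot: [-180.0, -0.1, 65.3]
contact_force: [1.1, -1.1, 5.8]
opening: 0.052
grip_force: 30.2
```

```bash
python3 - <<'E'
from h import *
np.set_printoptions(precision=3,suppress=True)
o=manip.observe();print(o["clock"],o["position"],o["ee_rot"],o["opening"],o["grip_force"])
p=o["position"]
moves([(p+[0,0,100],rot(65.3),25),((450,50,260),rot(45),34),((450,-120,260),rot(20),34),((425,-311,260),rot(4.4),34)],turn=5.5)
E
```

```text
34.0667 [399.799 194.461 162.903] [-179.967   -0.08    65.262] 0.05217828125421309 30.16681931912899
->  [400. 194. 263.] d [ 0.    -0.    -0.167] w [-0.    -0.001 -0.   ]
->  [450.  50. 260.] d [-0.183  0.177  0.005] w [-0.     0.     0.225]
->  [450. -35. 260.] d [-0.1  0.1  0. ] w [-0.     0.     0.139]
->  [ 450. -120.  260.] d [-0.077  0.12   0.   ] w [-0.     0.     0.139]
->  [ 438. -216.  260.] d [-0.074  0.142  0.   ] w [-0.     0.     0.087]
->  [ 425. -311.  260.] d [-0.054  0.151  0.   ] w [-0.     0.     0.086]
```

Request:
{"fn": "arm_command", "kwargs": {
  "plan": [
    {"dx": 0,"dy": 0,"dz": -0.02,"wx": 0,"wy": 0,"wz": 0,"gripper": 0},
    {"dx": 0,"dy": 0,"dz": -0.06,"wx": 0,"wy": 0,"wz": 0,"gripper": 0},
    {"dx": 0,"dy": 0,"dz": -0.1,"wx": 0,"wy": 0,"wz": 0,"gripper": 0},
    {"dx": 0,"dy": 0,"dz": -0.14,"wx": 0,"wy": 0,"wz": 0,"gripper": 0},
    {"dx": 0,"dy": 0,"dz": -0.167,"wx": 0,"wy": 0,"wz": 0,"gripper": 0}
  ]
}}

```text
clock: 34.48
position: [399.2, 194.4, 264.3]
ee_rot: [-179.9, -0.1, 65.3]
contact_force: [-0.4, 0.2, -1.7]
opening: 0.053
grip_force: 30.1
```

Request:
{"fn": "arm_command", "kwargs": {
  "plan": [
    {"dx": -0.02,"dy": 0.019,"dz": 0,"wx": 0,"wy": 0,"wz": 0.03,"gripper": 0},
    {"dx": -0.055,"dy": 0.053,"dz": 0.001,"wx": 0,"wy": 0,"wz": 0.075,"gripper": 0},
    {"dx": -0.097,"dy": 0.094,"dz": 0.002,"wx": 0,"wy": 0,"wz": 0.125,"gripper": 0},
    {"dx": -0.14,"dy": 0.135,"dz": 0.004,"wx": 0,"wy": 0,"wz": 0.175,"gripper": 0},
    {"dx": -0.183,"dy": 0.177,"dz": 0.005,"wx": 0,"wy": 0,"wz": 0.225,"gripper": 0}
  ]
}}

```text
clock: 34.9
position: [449.7, 48.8, 259.2]
ee_rot: [-179.9, 0.0, 44.9]
contact_force: [1.0, 1.2, -1.5]
opening: 0.051
grip_force: 30.1
```

Request:
{"fn": "arm_command", "kwargs": {
  "plan": [
    {"dx": -0.033,"dy": 0.033,"dz": 0,"wx": 0,"wy": 0,"wz": 0.046,"gripper": 0},
    {"dx": -0.067,"dy": 0.067,"dz": 0,"wx": 0,"wy": 0,"wz": 0.093,"gripper": 0},
    {"dx": -0.1,"dy": 0.1,"dz": 0,"wx": 0,"wy": 0,"wz": 0.139,"gripper": 0}
  ]
}}

```text
clock: 35.15
position: [449.4, -36.3, 259.0]
ee_rot: [-179.9, 0.1, 32.3]
contact_force: [0.2, -0.4, -0.5]
opening: 0.052
grip_force: 30.1
```

Request:
{"fn": "arm_command", "kwargs": {
  "plan": [
    {"dx": -0.026,"dy": 0.04,"dz": 0,"wx": 0,"wy": 0,"wz": 0.046,"gripper": 0},
    {"dx": -0.051,"dy": 0.08,"dz": 0,"wx": 0,"wy": 0,"wz": 0.093,"gripper": 0},
    {"dx": -0.077,"dy": 0.12,"dz": 0,"wx": 0,"wy": 0,"wz": 0.139,"gripper": 0}
  ]
}}

```text
clock: 35.4
position: [449.1, -121.3, 258.9]
ee_rot: [-179.9, 0.1, 19.8]
contact_force: [-0.3, 0.1, -0.2]
opening: 0.05
grip_force: 30.1
```

Request:
{"fn": "arm_command", "kwargs": {
  "plan": [
    {"dx": -0.025,"dy": 0.047,"dz": 0,"wx": 0,"wy": 0,"wz": 0.029,"gripper": 0},
    {"dx": -0.049,"dy": 0.095,"dz": 0,"wx": 0,"wy": 0,"wz": 0.058,"gripper": 0},
    {"dx": -0.074,"dy": 0.142,"dz": 0,"wx": 0,"wy": 0,"wz": 0.087,"gripper": 0}
  ]
}}

```text
clock: 35.65
position: [436.5, -216.6, 258.8]
ee_rot: [-179.8, 0.1, 12.1]
contact_force: [0.8, -0.2, -1.6]
opening: 0.05
grip_force: 30.1
```

Request:
{"fn": "arm_command", "kwargs": {
  "plan": [
    {"dx": -0.017,"dy": 0.048,"dz": 0,"wx": 0,"wy": 0,"wz": 0.029,"gripper": 0},
    {"dx": -0.032,"dy": 0.09,"dz": 0,"wx": 0,"wy": 0,"wz": 0.058,"gripper": 0},
    {"dx": -0.045,"dy": 0.125,"dz": 0,"wx": 0,"wy": 0,"wz": 0.08,"gripper": 0},
    {"dx": -0.054,"dy": 0.151,"dz": 0,"wx": 0,"wy": 0,"wz": 0.086,"gripper": 0},
    {"dx": -0.054,"dy": 0.151,"dz": 0,"wx": 0,"wy": 0,"wz": 0.086,"gripper": 0}
  ]
}}

```text
clock: 36.07
position: [422.8, -314.8, 258.3]
ee_rot: [180.0, 0.1, 4.0]
contact_force: [-0.1, -0.4, -0.8]
opening: 0.055
grip_force: 30.1
```

Request:
{"fn": "arm_command", "kwargs": {
  "plan": [
    {"dx": 0,"dy": 0,"dz": 0,"wx": 0,"wy": 0,"wz": 0,"gripper": 0},
    {"dx": 0,"dy": 0,"dz": 0,"wx": 0,"wy": 0,"wz": 0,"gripper": 0},
    {"dx": 0,"dy": 0,"dz": 0,"wx": 0,"wy": 0,"wz": 0,"gripper": 0}
  ]
}}

```text
clock: 36.32
position: [425.0, -309.0, 259.0]
ee_rot: [-179.8, 0.0, 4.6]
contact_force: [0.9, -0.2, -1.8]
opening: 0.053
grip_force: 30.1
```

```bash
python3 - <<'E'
from h import *
np.set_printoptions(precision=3,suppress=True)
o=manip.observe();print(o["clock"],o["position"],o["ee_rot"],o["opening"],o["contact_force"])
P={n:shot(n,n+"11") for n in("side","top")}
e=o["position"]
for n in P:
    W=cloud(P[n]).reshape(-1,3); w=W[(abs(W[:,0]-e[0])<50)&(abs(W[:,1]-e[1])<30)&(W[:,2]>e[2]-54)&(W[:,2]<e[2]-42)]; print(n,len(w),w.min(0),w.max(0))
    trayfit(P[n])
moves([((425.3,-311.4,185),rot(4.4)),((425.3,-311.4,167),rot(4.4))])
cv2.imwrite("pics/c11.png",np.hstack([cv2.resize(P[n]["image"][a:a+120,b:b+160],(400,300),interpolation=2) for n,a,b in(("side",150,260),("top",180,360))])[:,:,::-1])
E
```

```text
36.3167 [ 425.022 -309.017  258.964] [-179.828    0.048    4.597] 0.05264118342485392 [ 0.938 -0.23  -1.752]
side 97 [ 391.294 -326.584  205.054] [ 463.444 -289.048  216.946]
tray rect 0.77 ((422.768798828125, -262.59600830078125), (115.3745346069336, 210.87033081054688), 4.760073661804199) n 1967 ((424.4489440917969, -262.0587158203125), (111.93669891357422, 210.07835388183594), 4.760074138641357) z [ 2.561  5.844 20.725] [75. 79. 79.]
tray rect 0.72 ((180.2611083984375, -321.2613525390625), (214.86119079589844, 116.6136245727539), 84.89775848388672) n 1781 ((183.39498901367188, -319.2289733886719), (208.57435607910156, 112.22355651855469), 86.37953186035156) z [ 2.449  5.864 20.378] [130.  80.  94.]
top 17 [ 383.986 -312.351  205.334] [ 394.456 -307.474  215.039]
tray rect 0.75 ((418.8238525390625, -261.81390380859375), (112.7537612915039, 201.17953491210938), 4.166537284851074) n 2514 ((419.1051330566406, -261.7041320800781), (112.70153045654297, 201.14666748046875), 4.327327251434326) z [-0.119  3.977 19.52 ] [67. 71. 73.]
tray rect 0.62 ((176.3271942138672, -319.66900634765625), (200.4053192138672, 113.6474380493164), 85.84709167480469) n 3485 ((177.366943359375, -319.74481201171875), (200.4733428955078, 111.63681030273438), 85.94258117675781) z [ 0.36   3.98  18.791] [126.  68.  86.]
tray rect 0.57 ((396.99609375, -317.6779479980469), (8.567940711975098, 0.0), -130.77987670898438) n 2  z [0.461 2.518 4.575] [14. 29. 59.]
->  [ 425. -311.  185.] d [0.    0.003 0.124] w [-0.001  0.     0.001]
->  [ 425. -311.  167.] d [ 0.   -0.    0.03] w [-0.  0.  0.]
```

View pics/c11.png

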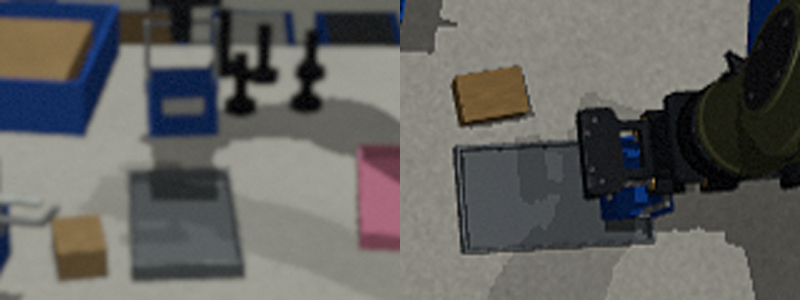

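Request:
{"fn": "arm_command", "kwargs": {
  "plan": [
    {"dx": 0,"dy": 0.001,"dz": 0.03,"wx": 0,"wy": 0,"wz": 0,"gripper": 0},
    {"dx": 0,"dy": 0.003,"dz": 0.065,"wx": 0,"wy": 0,"wz": 0,"gripper": 0},
    {"dx": 0,"dy": 0.004,"dz": 0.1,"wx": 0,"wy": 0,"wz": 0,"gripper": 0},
    {"dx": 0,"dy": 0.004,"dz": 0.124,"wx": 0,"wy": 0,"wz": 0,"gripper": 0},
    {"dx": 0,"dy": 0.004,"dz": 0.124,"wx": 0,"wy": 0,"wz": 0,"gripper": 0}
  ]
}}

```text
clock: 36.93
position: [423.7, -312.0, 182.4]
ee_rot: [-179.7, 0.3, 4.5]
contact_force: [-0.2, -0.3, -1.5]
opening: 0.054
grip_force: 30.1
```

Request:
{"fn": "arm_command", "kwargs": {
  "plan": [
    {"dx": 0,"dy": 0,"dz": 0.01,"wx": 0,"wy": 0,"wz": 0,"gripper": 0},
    {"dx": 0,"dy": 0,"dz": 0.02,"wx": 0,"wy": 0,"wz": 0,"gripper": 0},
    {"dx": 0,"dy": 0,"dz": 0.028,"wx": 0,"wy": 0,"wz": 0,"gripper": 0},
    {"dx": 0,"dy": 0,"dz": 0.028,"wx": 0,"wy": 0,"wz": 0,"gripper": 0},
    {"dx": 0,"dy": 0,"dz": 0.028,"wx": 0,"wy": 0,"wz": 0,"gripper": 0}
  ]
}}

```text
clock: 37.35
position: [424.9, -313.2, 168.1]
ee_rot: [-179.9, 0.0, 4.4]
contact_force: [0.6, 0.4, -1.5]
opening: 0.053
grip_force: 30.1
```

Request:
{"fn": "arm_command", "kwargs": {
  "plan": [
    {"dx": 0,"dy": 0,"dz": 0.002,"wx": 0,"wy": 0,"wz": 0,"gripper": 0},
    {"dx": 0,"dy": 0,"dz": 0.004,"wx": 0,"wy": 0,"wz": 0,"gripper": 0},
    {"dx": 0,"dy": 0,"dz": 0.004,"wx": 0,"wy": 0,"wz": 0,"gripper": 0}
  ]
}}

```text
clock: 37.6
position: [425.2, -314.4, 166.6]
ee_rot: [179.9, -0.1, 4.4]
contact_force: [-0.9, -1.9, 5.5]
opening: 0.05
grip_force: 30.2
```

Request:
{"fn": "arm_command", "kwargs": {
  "plan": [
    {"dx": 0,"dy": 0,"dz": 0,"wx": 0,"wy": 0,"wz": 0,"gripper": 0.4},
    {"dx": 0,"dy": 0,"dz": 0,"wx": 0,"wy": 0,"wz": 0,"gripper": 0.4},
    {"dx": 0,"dy": 0,"dz": 0,"wx": 0,"wy": 0,"wz": 0,"gripper": 0.4},
    {"dx": 0,"dy": 0,"dz": 0,"wx": 0,"wy": 0,"wz": 0,"gripper": 0.4},
    {"dx": 0,"dy": 0,"dz": 0,"wx": 0,"wy": 0,"wz": 0,"gripper": 0.4}
  ]
}}

```text
clock: 38.02
position: [424.8, -313.0, 165.5]
ee_rot: [-179.9, 0.0, 4.4]
contact_force: [0.3, 0.5, 0.7]
opening: 0.388
grip_force: 0.0
```

Request:
{"fn": "arm_command", "kwargs": {
  "plan": [
    {"dx": 0,"dy": 0,"dz": -0.02,"wx": 0,"wy": 0,"wz": 0,"gripper": 0.4},
    {"dx": 0,"dy": 0,"dz": -0.06,"wx": 0,"wy": 0,"wz": 0,"gripper": 0.4},
    {"dx": 0,"dy": 0,"dz": -0.12,"wx": 0,"wy": 0,"wz": 0,"gripper": 0.4},
    {"dx": 0,"dy": 0,"dz": -0.18,"wx": 0,"wy": 0,"wz": 0,"gripper": 0.4},
    {"dx": 0,"dy": 0,"dz": -0.23,"wx": 0,"wy": 0,"wz": 0,"gripper": 0.4}
  ]
}}

```text
clock: 38.43
position: [425.0, -313.1, 305.6]
ee_rot: [-179.9, -0.0, 4.4]
contact_force: [-0.0, -0.2, 0.1]
opening: 0.403
grip_force: 0.0
```

```bash
python3 - <<'E'
from h import *
np.set_printoptions(precision=3,suppress=True)
o=manip.observe();print(o["clock"],o["position"],o["ee_rot"],o["joints"])
P={n:shot(n) for n in("side","top")}
bails(P,[(604,309),(425,-313)])
moves([((460,-120,320),rot(25)),((500,100,335),rot(75)),((601.5,308.4,230),rot(118.4))],turn=7)
E
```

```text
38.4333 [ 424.965 -313.137  305.588] [-179.92    -0.011    4.448] [ 42.863  32.577 -18.273 105.982  14.043  43.672 -68.499]
side (604, 309) mid [604.5 308.3] ang 118.7 len 74 133 ztop [118.2 119.9]
   inner z hist [992 152 146 167 147 158 156 244]
top (604, 309) mid [598.9 307.5] ang 118.5 len 74 77 ztop [116.4 119.6]
   inner z hist [358  55  43  48  43  52  51  73]
side (425, -313) mid [ 426.6 -314.3] ang 3.1 len 73 51 ztop [120.2 123. ]
   inner z hist [243 157  63  75  56  60 101 141]
top (425, -313) mid [ 400.3 -315.5] ang 4.1 len 32 37 ztop [120.5 123.2]
   inner z hist [527 229  66  84  32  22  33  39]
->  [ 460. -120.  320.] d [ 0.08  -0.319 -0.021] w [ 0.003 -0.004 -0.229]
->  [480. -10. 328.] d [ 0.108 -0.152 -0.012] w [ 0.     0.    -0.278]
->  [500. 100. 335.] d [ 0.161 -0.092 -0.013] w [ 0.     0.    -0.277]
->  [551. 204. 283.] d [0.19  0.037 0.088] w [ 0.     0.    -0.241]
->  [602. 308. 230.] d [0.163 0.104 0.087] w [ 0.     0.    -0.242]
```

Request:
{"fn": "arm_command", "kwargs": {
  "plan": [
    {"dx": 0.016,"dy": -0.064,"dz": -0.004,"wx": 0,"wy": 0,"wz": -0.046,"gripper": 0.6},
    {"dx": 0.032,"dy": -0.128,"dz": -0.008,"wx": 0,"wy": 0,"wz": -0.092,"gripper": 0.6},
    {"dx": 0.048,"dy": -0.192,"dz": -0.013,"wx": 0,"wy": 0,"wz": -0.138,"gripper": 0.6},
    {"dx": 0.064,"dy": -0.255,"dz": -0.017,"wx": 0,"wy": 0,"wz": -0.184,"gripper": 0.6},
    {"dx": 0.08,"dy": -0.319,"dz": -0.021,"wx": 0,"wy": 0,"wz": -0.229,"gripper": 0.6}
  ]
}}

```text
clock: 38.95
position: [457.4, -117.1, 315.7]
ee_rot: [-179.9, 0.1, 25.2]
contact_force: [0.4, 0.2, 0.8]
opening: 0.597
grip_force: 0.0
```

Request:
{"fn": "arm_command", "kwargs": {
  "plan": [
    {"dx": 0.022,"dy": -0.03,"dz": -0.002,"wx": 0,"wy": 0,"wz": -0.056,"gripper": 0.6},
    {"dx": 0.043,"dy": -0.061,"dz": -0.005,"wx": 0,"wy": 0,"wz": -0.111,"gripper": 0.6},
    {"dx": 0.065,"dy": -0.091,"dz": -0.007,"wx": 0,"wy": 0,"wz": -0.167,"gripper": 0.6},
    {"dx": 0.086,"dy": -0.122,"dz": -0.01,"wx": 0,"wy": 0,"wz": -0.222,"gripper": 0.6},
    {"dx": 0.108,"dy": -0.152,"dz": -0.012,"wx": 0,"wy": 0,"wz": -0.278,"gripper": 0.6}
  ]
}}

```text
clock: 39.37
position: [477.5, -7.7, 322.9]
ee_rot: [-179.8, 0.0, 50.3]
contact_force: [-0.1, -0.7, 0.1]
opening: 0.599
grip_force: 0.0
```

Request:
{"fn": "arm_command", "kwargs": {
  "plan": [
    {"dx": 0.032,"dy": -0.018,"dz": -0.003,"wx": 0,"wy": 0,"wz": -0.055,"gripper": 0.6},
    {"dx": 0.064,"dy": -0.037,"dz": -0.005,"wx": 0,"wy": 0,"wz": -0.111,"gripper": 0.6},
    {"dx": 0.097,"dy": -0.055,"dz": -0.008,"wx": 0,"wy": 0,"wz": -0.166,"gripper": 0.6},
    {"dx": 0.129,"dy": -0.074,"dz": -0.01,"wx": 0,"wy": 0,"wz": -0.222,"gripper": 0.6},
    {"dx": 0.161,"dy": -0.092,"dz": -0.013,"wx": 0,"wy": 0,"wz": -0.277,"gripper": 0.6}
  ]
}}

```text
clock: 39.78
position: [497.3, 101.7, 330.6]
ee_rot: [-179.8, -0.0, 75.3]
contact_force: [-0.7, -0.5, 0.2]
opening: 0.605
grip_force: 0.0
```

Request:
{"fn": "arm_command", "kwargs": {
  "plan": [
    {"dx": 0.038,"dy": 0.007,"dz": 0.018,"wx": 0,"wy": 0,"wz": -0.048,"gripper": 0.6},
    {"dx": 0.076,"dy": 0.015,"dz": 0.035,"wx": 0,"wy": 0,"wz": -0.096,"gripper": 0.6},
    {"dx": 0.114,"dy": 0.022,"dz": 0.053,"wx": 0,"wy": 0,"wz": -0.145,"gripper": 0.6},
    {"dx": 0.152,"dy": 0.03,"dz": 0.07,"wx": 0,"wy": 0,"wz": -0.193,"gripper": 0.6},
    {"dx": 0.19,"dy": 0.037,"dz": 0.088,"wx": 0,"wy": 0,"wz": -0.241,"gripper": 0.6}
  ]
}}

```text
clock: 40.2
position: [548.7, 205.9, 277.2]
ee_rot: [-179.9, -0.1, 96.9]
contact_force: [0.2, 0.8, -0.1]
opening: 0.602
grip_force: 0.0
```

Request:
{"fn": "arm_command", "kwargs": {
  "plan": [
    {"dx": 0.04,"dy": 0.026,"dz": 0.022,"wx": 0,"wy": 0,"wz": -0.06,"gripper": 0.6},
    {"dx": 0.08,"dy": 0.052,"dz": 0.043,"wx": 0,"wy": 0,"wz": -0.12,"gripper": 0.6},
    {"dx": 0.115,"dy": 0.074,"dz": 0.062,"wx": 0,"wy": 0,"wz": -0.172,"gripper": 0.6},
    {"dx": 0.145,"dy": 0.093,"dz": 0.077,"wx": 0,"wy": 0,"wz": -0.215,"gripper": 0.6},
    {"dx": 0.163,"dy": 0.104,"dz": 0.087,"wx": 0,"wy": 0,"wz": -0.242,"gripper": 0.6}
  ]
}}

```text
clock: 40.62
position: [598.7, 311.9, 224.0]
ee_rot: [-179.9, -0.2, 118.8]
contact_force: [0.3, -0.2, -0.1]
opening: 0.598
grip_force: 0.0
```

Request:
{"fn": "arm_command", "kwargs": {
  "plan": [
    {"dx": 0,"dy": 0,"dz": 0,"wx": 0,"wy": 0,"wz": 0,"gripper": 0.6},
    {"dx": 0,"dy": 0,"dz": 0,"wx": 0,"wy": 0,"wz": 0,"gripper": 0.6},
    {"dx": 0,"dy": 0,"dz": 0,"wx": 0,"wy": 0,"wz": 0,"gripper": 0.6}
  ]
}}

```text
clock: 40.87
position: [598.9, 308.5, 226.5]
ee_rot: [-179.9, -0.0, 118.4]
contact_force: [-0.8, -0.1, -0.2]
opening: 0.596
grip_force: 0.0
```

```bash
python3 - <<'E'
from h import *
np.set_printoptions(precision=3,suppress=True)
o=manip.observe();print(o["clock"],o["position"],o["ee_rot"],o["joints"])
P={n:shot(n) for n in("side","top")}
bails(P,[(604,309),(425,-313)])
moves([((601.5,308.4,162),rot(118.4))])
E
```

```text
40.8667 [598.946 308.458 226.472] [-179.92    -0.034  118.379] [-10.506  53.543 -42.817  83.381  39.622  58.879 -34.178]
side (604, 309) mid [604.1 309.3] ang 118.5 len 77 130 ztop [118.  119.8]
   inner z hist [965 159 148 162 152 157 164 231]
top (604, 309) mid [612.7 280.3] ang 114.0 len 13 15 ztop [116.8 119.4]
   inner z hist [147  27  33  28  31  21  30  46]
side (425, -313) mid [ 426.6 -314.4] ang 2.6 len 72 53 ztop [120.3 123.1]
   inner z hist [261 140  57  91  61  61  92 142]
top (425, -313) mid [ 421.4 -313.9] ang 4.4 len 74 79 ztop [120.2 122.3]
   inner z hist [599 285  92 121  42  41  30  44]
->  [602. 308. 162.] d [-0.002  0.003  0.109] w [-0. -0. -0.]
```

Request:
{"fn": "arm_command", "kwargs": {
  "plan": [
    {"dx": -0.002,"dy": 0.003,"dz": 0.036,"wx": 0,"wy": 0,"wz": 0,"gripper": 0.6},
    {"dx": -0.002,"dy": 0.003,"dz": 0.072,"wx": 0,"wy": 0,"wz": 0,"gripper": 0.6},
    {"dx": -0.002,"dy": 0.003,"dz": 0.108,"wx": 0,"wy": 0,"wz": 0,"gripper": 0.6},
    {"dx": -0.002,"dy": 0.003,"dz": 0.108,"wx": 0,"wy": 0,"wz": 0,"gripper": 0.6},
    {"dx": -0.002,"dy": 0.003,"dz": 0.108,"wx": 0,"wy": 0,"wz": 0,"gripper": 0.4}
  ]
}}

```text
clock: 41.38
position: [601.2, 308.4, 161.9]
ee_rot: [-179.9, -0.0, 118.4]
contact_force: [-0.1, -0.8, 0.0]
opening: 0.543
grip_force: 0.0
```

Request:
{"fn": "arm_command", "kwargs": {
  "plan": [
    {"dx": 0,"dy": 0,"dz": 0,"wx": 0,"wy": 0,"wz": 0,"gripper": 0},
    {"dx": 0,"dy": 0,"dz": 0,"wx": 0,"wy": 0,"wz": 0,"gripper": 0},
    {"dx": 0,"dy": 0,"dz": 0,"wx": 0,"wy": 0,"wz": 0,"gripper": 0},
    {"dx": 0,"dy": 0,"dz": 0,"wx": 0,"wy": 0,"wz": 0,"gripper": 0},
    {"dx": 0,"dy": 0,"dz": 0,"wx": 0,"wy": 0,"wz": 0,"gripper": 0}
  ]
}}

```text
clock: 41.8
position: [601.6, 309.7, 162.9]
ee_rot: [179.9, -0.1, 118.5]
contact_force: [-0.1, -0.8, 0.0]
opening: 0.17
grip_force: 0.0
```

Request:
{"fn": "arm_command", "kwargs": {
  "plan": [
    {"dx": 0,"dy": 0,"dz": 0,"wx": 0,"wy": 0,"wz": 0,"gripper": 0},
    {"dx": 0,"dy": 0,"dz": 0,"wx": 0,"wy": 0,"wz": 0,"gripper": 0},
    {"dx": 0,"dy": 0,"dz": 0,"wx": 0,"wy": 0,"wz": 0,"gripper": 0},
    {"dx": 0,"dy": 0,"dz": 0,"wx": 0,"wy": 0,"wz": 0,"gripper": 0},
    {"dx": 0,"dy": 0,"dz": 0,"wx": 0,"wy": 0,"wz": 0,"gripper": 0}
  ]
}}

```text
clock: 42.22
position: [601.6, 309.6, 162.3]
ee_rot: [180.0, -0.1, 118.5]
contact_force: [0.2, 0.1, 1.1]
opening: 0.046
grip_force: 30.1
```

```bash
python3 - <<'E'
from h import *
np.set_printoptions(precision=3,suppress=True)
o=manip.observe();print(o["clock"],o["position"],o["ee_rot"],o["opening"],o["grip_force"])
p=o["position"]
moves([(p+[0,0,110],rot(118.4),25),((480,190,275),rot(90),34),((450,50,275),rot(62),34),((440,-80,275),rot(32),34),((417.5,-210,262),rot(4.4),34)],turn=6)
E
```

```text
42.2167 [601.582 309.649 162.288] [179.965  -0.098 118.453] 0.046184127924221705 30.088244676589966
->  [602. 310. 272.] d [ 0.     0.    -0.183] w [ 0.    -0.001  0.001]
->  [541. 250. 274.] d [-0.039 -0.136 -0.003] w [ 0.    -0.     0.158]
->  [480. 190. 275.] d [-0.072 -0.123 -0.002] w [ 0.    -0.     0.157]
->  [450.  50. 275.] d [-0.234 -0.05  -0.   ] w [ 0.    -0.     0.311]
->  [445. -15. 275.] d [-0.099  0.043 -0.   ] w [ 0.    -0.     0.167]
->  [440. -80. 275.] d [-0.085  0.068 -0.   ] w [-0.    -0.     0.167]
->  [ 418. -210.  262.] d [-0.146  0.164  0.021] w [-0.    -0.     0.306]
```

Request:
{"fn": "arm_command", "kwargs": {
  "plan": [
    {"dx": 0,"dy": 0,"dz": -0.02,"wx": 0,"wy": 0,"wz": 0,"gripper": 0},
    {"dx": 0,"dy": 0,"dz": -0.06,"wx": 0,"wy": 0,"wz": 0,"gripper": 0},
    {"dx": 0,"dy": 0,"dz": -0.11,"wx": 0,"wy": 0,"wz": 0,"gripper": 0},
    {"dx": 0,"dy": 0,"dz": -0.155,"wx": 0,"wy": 0,"wz": 0,"gripper": 0},
    {"dx": 0,"dy": 0,"dz": -0.183,"wx": 0,"wy": 0,"wz": 0,"gripper": 0}
  ]
}}

```text
clock: 42.63
position: [601.7, 310.1, 275.5]
ee_rot: [179.8, -0.2, 118.5]
contact_force: [-0.3, 0.1, -1.2]
opening: 0.047
grip_force: 30.1
```

Request:
{"fn": "arm_command", "kwargs": {
  "plan": [
    {"dx": -0.005,"dy": -0.018,"dz": 0,"wx": 0,"wy": 0,"wz": 0.021,"gripper": 0},
    {"dx": -0.015,"dy": -0.053,"dz": -0.001,"wx": 0,"wy": 0,"wz": 0.062,"gripper": 0},
    {"dx": -0.027,"dy": -0.094,"dz": -0.002,"wx": 0,"wy": 0,"wz": 0.11,"gripper": 0},
    {"dx": -0.039,"dy": -0.136,"dz": -0.003,"wx": 0,"wy": 0,"wz": 0.158,"gripper": 0}
  ]
}}

```text
clock: 42.97
position: [539.8, 249.3, 274.1]
ee_rot: [-180.0, -0.1, 104.0]
contact_force: [0.2, -0.5, -1.8]
opening: 0.05
grip_force: 30.1
```

Request:
{"fn": "arm_command", "kwargs": {
  "plan": [
    {"dx": -0.018,"dy": -0.031,"dz": 0,"wx": 0,"wy": 0,"wz": 0.039,"gripper": 0},
    {"dx": -0.036,"dy": -0.062,"dz": -0.001,"wx": 0,"wy": 0,"wz": 0.079,"gripper": 0},
    {"dx": -0.054,"dy": -0.092,"dz": -0.001,"wx": 0,"wy": 0,"wz": 0.118,"gripper": 0},
    {"dx": -0.072,"dy": -0.123,"dz": -0.002,"wx": 0,"wy": 0,"wz": 0.157,"gripper": 0}
  ]
}}

```text
clock: 43.3
position: [478.9, 189.0, 275.4]
ee_rot: [-180.0, -0.1, 89.9]
contact_force: [0.4, 0.9, -1.1]
opening: 0.053
grip_force: 30.1
```

Request:
{"fn": "arm_command", "kwargs": {
  "plan": [
    {"dx": -0.047,"dy": -0.01,"dz": 0,"wx": 0,"wy": 0,"wz": 0.062,"gripper": 0},
    {"dx": -0.094,"dy": -0.02,"dz": 0,"wx": 0,"wy": 0,"wz": 0.124,"gripper": 0},
    {"dx": -0.14,"dy": -0.03,"dz": 0,"wx": 0,"wy": 0,"wz": 0.187,"gripper": 0},
    {"dx": -0.187,"dy": -0.04,"dz": 0,"wx": 0,"wy": 0,"wz": 0.249,"gripper": 0},
    {"dx": -0.234,"dy": -0.05,"dz": 0,"wx": 0,"wy": 0,"wz": 0.311,"gripper": 0}
  ]
}}

```text
clock: 43.72
position: [449.6, 48.4, 275.3]
ee_rot: [-180.0, -0.1, 61.9]
contact_force: [0.5, -0.0, -1.5]
opening: 0.051
grip_force: 30.1
```

Request:
{"fn": "arm_command", "kwargs": {
  "plan": [
    {"dx": -0.033,"dy": 0.014,"dz": 0,"wx": 0,"wy": 0,"wz": 0.056,"gripper": 0},
    {"dx": -0.066,"dy": 0.029,"dz": 0,"wx": 0,"wy": 0,"wz": 0.111,"gripper": 0},
    {"dx": -0.099,"dy": 0.043,"dz": 0,"wx": 0,"wy": 0,"wz": 0.167,"gripper": 0}
  ]
}}

```text
clock: 43.97
position: [444.9, -16.1, 275.2]
ee_rot: [-179.9, -0.0, 46.9]
contact_force: [0.2, 0.5, -1.7]
opening: 0.05
grip_force: 30.1
```

Request:
{"fn": "arm_command", "kwargs": {
  "plan": [
    {"dx": -0.028,"dy": 0.023,"dz": 0,"wx": 0,"wy": 0,"wz": 0.056,"gripper": 0},
    {"dx": -0.057,"dy": 0.045,"dz": 0,"wx": 0,"wy": 0,"wz": 0.111,"gripper": 0},
    {"dx": -0.085,"dy": 0.068,"dz": 0,"wx": 0,"wy": 0,"wz": 0.167,"gripper": 0}
  ]
}}

```text
clock: 44.22
position: [440.0, -81.1, 275.1]
ee_rot: [-179.9, -0.0, 31.8]
contact_force: [1.0, 0.4, -2.2]
opening: 0.049
grip_force: 30.1
```

Request:
{"fn": "arm_command", "kwargs": {
  "plan": [
    {"dx": -0.036,"dy": 0.041,"dz": 0.005,"wx": 0,"wy": 0,"wz": 0.076,"gripper": 0},
    {"dx": -0.073,"dy": 0.082,"dz": 0.01,"wx": 0,"wy": 0,"wz": 0.153,"gripper": 0},
    {"dx": -0.106,"dy": 0.119,"dz": 0.015,"wx": 0,"wy": 0,"wz": 0.222,"gripper": 0},
    {"dx": -0.132,"dy": 0.148,"dz": 0.019,"wx": 0,"wy": 0,"wz": 0.277,"gripper": 0},
    {"dx": -0.146,"dy": 0.164,"dz": 0.021,"wx": 0,"wy": 0,"wz": 0.306,"gripper": 0}
  ]
}}

```text
clock: 44.63
position: [417.3, -213.0, 261.9]
ee_rot: [-180.0, 0.1, 4.1]
contact_force: [0.1, 0.1, -1.0]
opening: 0.053
grip_force: 30.1
```

Request:
{"fn": "arm_command", "kwargs": {
  "plan": [
    {"dx": 0,"dy": 0,"dz": 0,"wx": 0,"wy": 0,"wz": 0,"gripper": 0},
    {"dx": 0,"dy": 0,"dz": 0,"wx": 0,"wy": 0,"wz": 0,"gripper": 0},
    {"dx": 0,"dy": 0,"dz": 0,"wx": 0,"wy": 0,"wz": 0,"gripper": 0}
  ]
}}

```text
clock: 44.88
position: [419.1, -208.2, 262.0]
ee_rot: [-179.8, -0.0, 4.8]
contact_force: [-0.3, -0.6, -1.4]
opening: 0.049
grip_force: 30.1
```

```bash
python3 - <<'E'
from h import *
np.set_printoptions(precision=3,suppress=True)
o=manip.observe();print(o["clock"],o["position"],o["ee_rot"],o["opening"],o["contact_force"])
P={n:shot(n,n+"12") for n in("side","top")}
e=o["position"]
for n in P:
    W=cloud(P[n]).reshape(-1,3); w=W[(abs(W[:,0]-e[0])<50)&(abs(W[:,1]-e[1])<30)&(W[:,2]>e[2]-54)&(W[:,2]<e[2]-42)]; print(n,len(w),w.min(0) if len(w) else 0,w.max(0) if len(w) else 0)
bails({"side":P["side"]},[(425,-313)])
moves([((417.6,-210.5,185),rot(4.4)),((417.6,-210.5,165.5),rot(4.4))])
E
```

```text
44.8833 [ 419.052 -208.233  261.983] [-179.839   -0.019    4.759] 0.049399734497837695 [-0.258 -0.632 -1.369]
side 114 [ 383.606 -225.181  207.987] [ 456.025 -187.002  219.898]
top 14 [ 377.938 -212.093  211.736] [ 386.806 -207.135  218.898]
side (425, -313) mid [ 426.7 -314.6] ang 2.6 len 72 36 ztop [121.2 123. ]
   inner z hist [253 145  66  74  60  47  62  16]
->  [ 418. -210.  185.] d [-0.003  0.004  0.128] w [-0.002 -0.     0.004]
->  [ 418. -210.  166.] d [ 0.    -0.     0.033] w [ 0. -0.  0.]
```

Request:
{"fn": "arm_command", "kwargs": {
  "plan": [
    {"dx": -0.002,"dy": 0.001,"dz": 0.03,"wx": 0,"wy": 0,"wz": 0.002,"gripper": 0},
    {"dx": -0.002,"dy": 0.002,"dz": 0.065,"wx": 0,"wy": 0,"wz": 0.002,"gripper": 0},
    {"dx": -0.002,"dy": 0.002,"dz": 0.1,"wx": 0,"wy": 0,"wz": 0.002,"gripper": 0},
    {"dx": -0.002,"dy": 0.002,"dz": 0.128,"wx": 0,"wy": 0,"wz": 0.002,"gripper": 0},
    {"dx": -0.002,"dy": 0.002,"dz": 0.128,"wx": 0,"wy": 0,"wz": 0.002,"gripper": 0}
  ]
}}

```text
clock: 45.4
position: [416.6, -209.4, 182.7]
ee_rot: [-179.8, 0.3, 4.5]
contact_force: [-0.0, -0.4, -0.1]
opening: 0.052
grip_force: 30.1
```

Request:
{"fn": "arm_command", "kwargs": {
  "plan": [
    {"dx": 0,"dy": 0,"dz": 0.01,"wx": 0,"wy": 0,"wz": 0,"gripper": 0},
    {"dx": 0,"dy": 0,"dz": 0.02,"wx": 0,"wy": 0,"wz": 0,"gripper": 0},
    {"dx": 0,"dy": 0,"dz": 0.028,"wx": 0,"wy": 0,"wz": 0,"gripper": 0},
    {"dx": 0,"dy": 0,"dz": 0.03,"wx": 0,"wy": 0,"wz": 0,"gripper": 0},
    {"dx": 0,"dy": 0,"dz": 0.03,"wx": 0,"wy": 0,"wz": 0,"gripper": 0}
  ]
}}

```text
clock: 45.82
position: [417.3, -211.3, 167.0]
ee_rot: [-179.9, 0.0, 4.3]
contact_force: [-1.0, 0.3, -1.4]
opening: 0.052
grip_force: 30.1
```

Request:
{"fn": "arm_command", "kwargs": {
  "plan": [
    {"dx": 0,"dy": 0,"dz": 0.001,"wx": 0,"wy": 0,"wz": 0,"gripper": 0},
    {"dx": 0,"dy": 0,"dz": 0.002,"wx": 0,"wy": 0,"wz": 0,"gripper": 0},
    {"dx": 0,"dy": 0,"dz": 0.002,"wx": 0,"wy": 0,"wz": 0,"gripper": 0}
  ]
}}

```text
clock: 46.07
position: [417.4, -211.7, 166.2]
ee_rot: [-180.0, -0.0, 4.3]
contact_force: [-0.1, -0.6, 1.3]
opening: 0.051
grip_force: 30.1
```

Request:
{"fn": "arm_command", "kwargs": {
  "plan": [
    {"dx": 0,"dy": 0,"dz": 0,"wx": 0,"wy": 0,"wz": 0,"gripper": 0.35},
    {"dx": 0,"dy": 0,"dz": 0,"wx": 0,"wy": 0,"wz": 0,"gripper": 0.35},
    {"dx": 0,"dy": 0,"dz": 0,"wx": 0,"wy": 0,"wz": 0,"gripper": 0.35},
    {"dx": 0,"dy": 0,"dz": 0,"wx": 0,"wy": 0,"wz": 0,"gripper": 0.35},
    {"dx": 0,"dy": 0,"dz": 0,"wx": 0,"wy": 0,"wz": 0,"gripper": 0.35}
  ]
}}

```text
clock: 46.48
position: [417.3, -211.2, 165.6]
ee_rot: [-179.9, 0.0, 4.4]
contact_force: [-0.6, -0.2, -0.4]
opening: 0.351
grip_force: 0.0
```

Request:
{"fn": "arm_command", "kwargs": {
  "plan": [
    {"dx": 0,"dy": 0,"dz": -0.02,"wx": 0,"wy": 0,"wz": 0,"gripper": 0.35},
    {"dx": 0,"dy": 0,"dz": -0.06,"wx": 0,"wy": 0,"wz": 0,"gripper": 0.35},
    {"dx": 0,"dy": 0,"dz": -0.12,"wx": 0,"wy": 0,"wz": 0,"gripper": 0.35},
    {"dx": 0,"dy": 0,"dz": -0.18,"wx": 0,"wy": 0,"wz": 0,"gripper": 0.35},
    {"dx": 0,"dy": 0,"dz": -0.24,"wx": 0,"wy": 0,"wz": 0,"gripper": 0.35}
  ]
}}

```text
clock: 46.9
position: [416.8, -211.2, 311.1]
ee_rot: [-179.9, 0.1, 4.4]
contact_force: [-0.1, -0.7, -1.1]
opening: 0.352
grip_force: 0.0
```

Request:
{"fn": "arm_command", "kwargs": {
  "plan": [
    {"dx": -0.02,"dy": 0.06,"dz": 0,"wx": 0,"wy": 0,"wz": 0,"gripper": 0.35},
    {"dx": -0.05,"dy": 0.12,"dz": 0,"wx": 0,"wy": 0,"wz": 0,"gripper": 0.35},
    {"dx": -0.08,"dy": 0.18,"dz": 0,"wx": 0,"wy": 0,"wz": 0,"gripper": 0.35},
    {"dx": -0.12,"dy": 0.24,"dz": 0,"wx": 0,"wy": 0,"wz": 0,"gripper": 0.35},
    {"dx": -0.15,"dy": 0.3,"dz": 0,"wx": 0,"wy": 0,"wz": 0,"gripper": 0.35}
  ]
}}

```text
clock: 47.32
position: [339.4, -398.8, 309.5]
ee_rot: [-179.9, 0.1, 4.4]
contact_force: [0.9, -0.3, 0.0]
opening: 0.349
grip_force: 0.0
```

Request:
{"fn": "arm_command", "kwargs": {
  "plan": [
    {"dx": -0.05,"dy": 0.05,"dz": 0,"wx": 0,"wy": 0,"wz": 0,"gripper": 0.35},
    {"dx": -0.1,"dy": 0.1,"dz": 0,"wx": 0,"wy": 0,"wz": 0,"gripper": 0.35},
    {"dx": -0.15,"dy": 0.15,"dz": 0,"wx": 0,"wy": 0,"wz": 0,"gripper": 0.35},
    {"dx": -0.15,"dy": 0.18,"dz": 0,"wx": 0,"wy": 0,"wz": 0,"gripper": 0.35},
    {"dx": -0.15,"dy": 0.18,"dz": 0,"wx": 0,"wy": 0,"wz": 0,"gripper": 0.35}
  ]
}}

```text
clock: 47.73
position: [255.9, -517.0, 308.8]
ee_rot: [179.9, 0.1, 3.8]
contact_force: [0.2, -0.7, 0.6]
opening: 0.352
grip_force: 0.0
```

```bash
python3 - <<'E'
from h import *
np.set_printoptions(precision=2,suppress=True)
o=manip.observe();print(o["clock"],o["position"],o["ee_rot"],o["joints"],np.abs(o["qvel"]).max())
P={n:shot(n,n+"13") for n in("side","top")}
bails(P,[(425,-313),(418,-211)])
for n,p in P.items():
    W=cloud(p).reshape(-1,3)
    w=W[(np.hypot(*(W[:,:2]-MAST).T)<60)&(W[:,2]>222)&(W[:,2]<240)]; print(n,"wing",line(w))
    for nm,e in(("left",MAST+93*np.array([.156,.988])),("right",MAST-93*np.array([.156,.988]))):
        w=W[(abs(W[:,0]-e[0])<50)&(abs(W[:,1]-e[1])<25)&(W[:,2]>184)&(W[:,2]<192)]; print(nm,len(w),line(w) if len(w)>5 else 0)
f=lambda im,a,b,h,w:cv2.resize(im[a:a+h,b:b+w],(400,300),interpolation=2)
s,t=P["side"]["image"],P["top"]["image"]
cv2.imwrite("pics/c13.png",np.vstack([np.hstack([f(s,180,120,180,240),f(t,110,230,120,160)]),np.hstack([f(s,150,260,120,160),f(t,180,360,120,160)])])[:,:,::-1])
E
```

```text
47.7333 [ 255.9  -517.01  308.8 ] [179.92   0.11   3.83] [ 71.28  36.17 -20.79  97.56  16.24  49.23 -42.69] 4.5803495120985
side (425, -313) mid [ 426.5 -314.1] ang 5.5 len 73 59 ztop [120.1 123.4]
   inner z hist [ 94  44  18  33  13  53  98 119]
top (425, -313) mid [ 421.8 -313.9] ang 4.0 len 75 78 ztop [119.9 123.1]
   inner z hist [559 301  97 135  38  36  36  39]
side (418, -211) mid [ 405.6 -209.6] ang 7.2 len 71 68 ztop [120.3 123. ]
   inner z hist [176 133 114 135  71  80 120 158]
top (418, -211) mid [ 403.2 -209.3] ang 6.4 len 67 66 ztop [120.6 122.9]
   inner z hist [593 300  54 103  19  27  31  51]
side wing (array([622.52,  26.81]), np.float64(35.16433630732092), np.float64(44.44146894103695), 119)
left 131 (array([640.13, 115.87]), np.float64(172.2871644165645), np.float64(75.67309880966383), 100)
right 74 (array([613.4, -67.4]), np.float64(171.80926600879667), np.float64(72.23376453823045), 45)
top wing (array([619.45,  24.42]), np.float64(36.53249841830632), np.float64(44.307802191339405), 107)
left 69 (array([633.54, 114.07]), np.float64(172.73607046848176), np.float64(72.29178972607158), 56)
right 82 (array([607.43, -68.9 ]), np.float64(170.79394201524562), np.float64(73.11763238220482), 70)
```

View pics/c13.png

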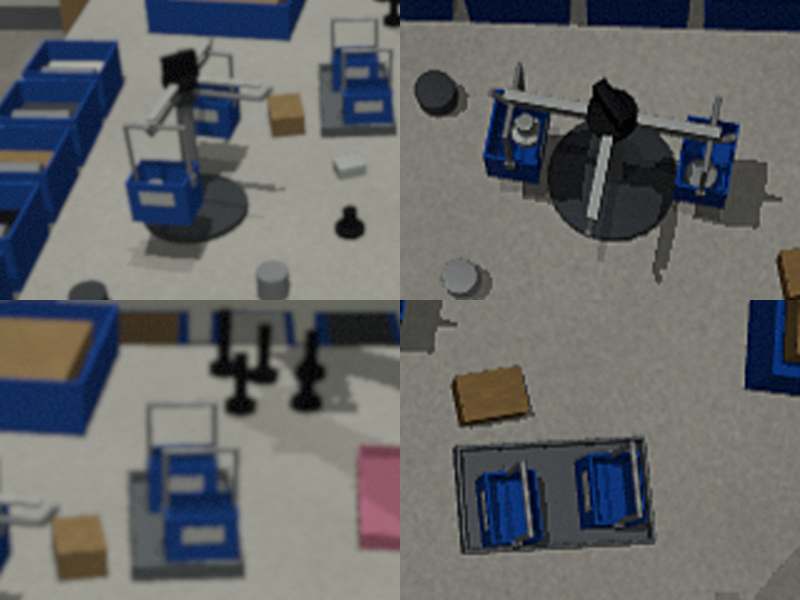

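```bash
python3 - <<'E'
from h import *
print(manip.finish_job())
E
```

```text
the job is handed in; nothing more can be done
None
```

The job is handed in, but no verdict came back. The last pictures show both stocked bins hanging on the left and right hooks with their parts inside, the collar at its locked mark, both empty bins upright in the grey tray (one about 13 mm off where I set it), and nothing else on the bench visibly moved.

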